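# Spread ceramic carriers over the bench dryer and open its damper

## Task

Spread the heap of seven ceramic blocks into one even layer on the dryer's tray: all lying on the tray floor, none on or leaning on another, at least one block with its centre in each of the six lined fields, and a clear gap of about a finger's width (15 mm) between neighbours. Sweep or push them about rather than picking them up, keep them in the tray, and do not knock over or shift the glassware and bottles around it. Once they are spread, throw the damper lever at the dryer's right end into the middle notch, the one marked with a round pip, and leave it there.

Things in the scene. Friction and masses are not known exactly. Their poses are not given: they have to be found in the camera images.
- dryer: fixed aluminium bench dryer, 192 (own x) by 276 mm (own y); origin under its centre, on the bench; yaw 0: own +x away from the robot, +y left. On top a shallow tray: floor 30 mm above the origin, inside 180 (x) by 264 mm (y), walls 6 mm thick, rim at 54 mm. Flat dark lines on the floor (own x = 0, own y = -44 and +44 mm) part it into six fields of 90 by 88 mm
- post_top (a point): top centre of the thin fixed steel thermometer post in the tray: 10 mm in diameter (collar 16 mm, 4 mm high at its foot), 36 mm tall above the tray floor, at own x = 0, own y = +88 mm of the dryer
- block1: loose white ceramic block, hexagonal prism, 28 mm across flats, 32 across corners, 22 high, dark dots on its two faces; about 30 g; origin at its centre, own z through the hexagonal faces. All seven are alike. Start: a heap, five on the tray floor, two on top of them (on a round flat fixed filter paper, 116 mm, under 1 mm thick, to be ignored)
- block2: loose white ceramic block, hexagonal prism, 28 mm across flats, 32 across corners, 22 high, dark dots on its two faces; about 30 g; origin at its centre, own z through the hexagonal faces. All seven are alike. Start: a heap, five on the tray floor, two on top of them (on a round flat fixed filter paper, 116 mm, under 1 mm thick, to be ignored)
- block3: loose white ceramic block, hexagonal prism, 28 mm across flats, 32 across corners, 22 high, dark dots on its two faces; about 30 g; origin at its centre, own z through the hexagonal faces. All seven are alike. Start: a heap, five on the tray floor, two on top of them (on a round flat fixed filter paper, 116 mm, under 1 mm thick, to be ignored)
- block4: loose white ceramic block, hexagonal prism, 28 mm across flats, 32 across corners, 22 high, dark dots on its two faces; about 30 g; origin at its centre, own z through the hexagonal faces. All seven are alike. Start: a heap, five on the tray floor, two on top of them (on a round flat fixed filter paper, 116 mm, under 1 mm thick, to be ignored)
- block5: loose white ceramic block, hexagonal prism, 28 mm across flats, 32 across corners, 22 high, dark dots on its two faces; about 30 g; origin at its centre, own z through the hexagonal faces. All seven are alike. Start: a heap, five on the tray floor, two on top of them (on a round flat fixed filter paper, 116 mm, under 1 mm thick, to be ignored)
- block6: loose white ceramic block, hexagonal prism, 28 mm across flats, 32 across corners, 22 high, dark dots on its two faces; about 30 g; origin at its centre, own z through the hexagonal faces. All seven are alike. Start: a heap, five on the tray floor, two on top of them (on a round flat fixed filter paper, 116 mm, under 1 mm thick, to be ignored)
- block7: loose white ceramic block, hexagonal prism, 28 mm across flats, 32 across corners, 22 high, dark dots on its two faces; about 30 g; origin at its centre, own z through the hexagonal faces. All seven are alike. Start: a heap, five on the tray floor, two on top of them (on a round flat fixed filter paper, 116 mm, under 1 mm thick, to be ignored)
- damper (a joint): lever angle, rad, about the dryer's y axis; grows as the knob moves to the dryer's own +x. Notches at 0 (leaning 0.6 rad to own -x), 0.6 (upright; the middle one, marked by a round steel pip under it) and 1.2 (leaning to +x). Travel -0.1 to 1.3. Stays where it is left by friction (about 1.5 N at the knob); no spring or click
- knob (a point): centre of the damper lever's round black knob, 22 mm in diameter, 85 mm from the hinge, on a steel rod 8 mm thick; 115 mm above the bench when the lever is upright
- lever_hinge (a point): hinge of the damper lever, at the dryer's right end: own x = 0, own y = -166 mm of the dryer, 30 mm above the bench; the notched arc plate beside the lever (own y = -150 mm, 4 mm thick) reaches 85 mm above the bench
- flask_front: clear conical flask, 85 mm across, 144 mm tall; loose bystander, standing near the dryer; origin at the centre of its underside
- dropper_bottle: white dropper bottle with a pointed tip, 55 mm across, 153 mm tall; loose bystander, standing near the dryer; origin at the centre of its underside
- wash_bottle: wash bottle with a bent spout, 75 mm across, 253 mm tall; loose bystander, standing near the dryer; origin at the centre of its underside
- bottle_dark: small dark reagent bottle, 51 mm across, 93 mm tall; loose bystander, standing near the dryer; origin at the centre of its underside

How it is judged:
By the outcome, as a careful person would: the job done as asked, in the order asked, and still so for the second after the job is handed in, with the robot touching nothing.
It also fails if it takes over 72 s, if anything falls off the work surface, if the arm or the gripper's body presses on something with over 40 N, if the wrist force passes 120 N, or if a joint passes its speed limit or range.

## Robot

A 6-joint arm with a two-finger parallel gripper is mounted at the origin on a cart in front of the work surface, level with it; the furniture and walls round the work are solid. World frame = base frame: x ahead of the robot, y to its left, z up, the work surface at z = 0. Lengths are in mm, angles in rad, forces in N, time in s.
With the tool pointing down it reaches from about 275 to 750 mm from the base axis. Payload 10.2 kg.
Tool frame: the origin (TCP) lies between the finger pads; the fingertips stand 11 mm ahead of it and the grasp point (between the pads) lies 8 mm behind it (ctrl.nose_length is the distance from the TCP to the fingertips, in mm); x points along the fingers, y is the direction in which the jaws open and shut, and the axes are right-handed (so a half turn about x gives the same grasp; the last joint's range is limited). The gripper opens to 85 mm and grips with 20 to 120 N. Pads are 22 mm wide; open, the fingers measure 114 mm over their backs; the gripper's body (76 mm by 85 mm) begins 54 mm behind the grasp point. The pads swing forward as they close: fully open they stand 13 mm farther back than shut.
Start: joints at [0.995, 0.313, 1.498, -0, 1.331, -0.223], TCP at [181.414, 492.666, 242.294] pointing down, gripper open.
Joint ranges: [-2.94, 2.94], [-0.97, 2.17], [0.19, 2.56], [-1.23, 4.37], [0.02, 3.11], [-2.88, 2.88]. Speed limits (rad/s): [2.39, 2.39, 3.01, 3.14, 3.14, 3.14].

## Interface

Orientations are given as a unit quaternion [w, x, y, z].
In Python, from rig import ctrl, capture, ticket gives the robot as it stands.
- The arm moves only by the tool step_arm, never from a script. Its argument "commands" is a list of rows, each a list of 2 entries, a list of its own where there are three numbers: the shift along the world's x, y, z normalised to -1 to 1, where 1 is 0.04 m, then the turn about the world's z normalised to -1 to 1, where 1 is 180 degrees. A call has 1 to 5 rows; each row shifts and turns the commanded pose from where the row before left it; what a row does not reach is not made up. A row lasts 1/10 s, in which the tool goes at most 50 mm and 8.59 degrees, less where a joint would pass 70% of its speed; a pose out of reach is approached as far as the arm can. A call with a number of a shift or a turn outside -1 to 1 is refused whole. A call with a gripper value outside its range is refused whole. "gripper" is the closure, from -1 (fully open) to 1 (shut), so that 0 is half open, set as the call begins (left out, the last holds). The fingers move at their own pace and stop on an object; "force" is the grip in N (left out, the last holds). Time passes only in rows, so rows that do not move let the fingers close. It gives the time, the measured TCP pose, the force and the opening at its end, in the units of the state.
- ctrl.sense(): the state, without advancing time (a new reading comes with each control period).
- capture(name): name is "scene" or "top"; returns a dict with "image" (384x512x3 uint8, blue, green, red), "fov_y" (degrees; the focal length in pixels is half the picture's height over the tangent of half this angle, whatever the lens; pixels are square), "cx", "cy" (the principal point, pixels), "k1" (the pictures are not rectified: a ray, as slopes to the right and down, at radius r is drawn at 1 + k1 r^2 times it, then the intrinsics apply), "origin" and "orientation" of the camera in the world. Camera axes: x right, y down, z forward; pixel columns grow to the right and rows downward; lengths in mm; the calibration is good to about 2 mm. A picture is of the moment at which its call begins. There is no depth.
- ticket.finish_job(): hands the job in, once; it reports no verdict.
The state is a dict: "time_s": time; "joints": joint angles; "dq": joint speeds; "tau": joint torques, N m; "eef_pos": TCP position; "ee_rot": TCP orientation; "force": force on the tool from outside, world axes, zero at the start; "wrist_torque": the same for the moment, N m; "grip_width": opening from 0.0 (shut) to 1.0 (fully open).
Only numpy, scipy, OpenCV 4.12 (cv2) and the standard library are available. Lean on these libraries where they do the work, as an engineer would, in place of code of your own. Each camera call takes 0.05 s, during which the arm holds its last target.

## Working session

There is one attempt and no reset: what is moved stays moved. The work goes in short steps, Python scripts to look and compute and a tool call to move; the robot and the scene stay as the last step left them, time stands still between calls to the robot, and variables do not carry over. Pictures are saved under pics/ and viewed, and the job is handed in when it is done.

Besides the shell and the picture viewer there is one more tool, called after "Request:" as name(argument=value, ...), one argument or row to a line, values as JSON. step_arm: Moves the arm, as the interface text tells. Its arguments: {"type":"object","properties":{"commands":{"type":"array","items":{"type":"array"}},"gripper":{"type":"number"},"force":{"type":"number"}},"required":["commands"]}

```bash
ls; mkdir -p pics
python3 - <<'E'
from rig import ctrl,capture
import cv2
for n in("scene","top"):
    d=capture(n); cv2.imwrite(f"pics/{n}0.png",d["image"]); print({k:v for k,v in d.items() if k!="image"})
print(ctrl.sense(), ctrl.nose_length)
E
```

```text
pics
{'fov_y': 57.98284411897112, 'cx': 255.75536716229598, 'cy': 192.503261063963, 'k1': -0.00023127013362349584, 'origin': array([  94.80845807, -619.94146211,  465.84338353]), 'orientation': array([-0.49953133,  0.80356815, -0.27931073,  0.16349984])}
{'fov_y': 48.6841606989331, 'cx': 246.1618408869327, 'cy': 190.4409664177245, 'k1': -0.13631101600000095, 'origin': array([514.78575497, -38.77905987, 944.47800156]), 'orientation': array([ 1.06661751e-02, -7.03690496e-01,  7.10426488e-01, -3.51328664e-04])}
{'time_s': 0.1, 'joints': array([ 9.94647511e-01,  3.13387117e-01,  1.49833198e+00, -2.81186420e-06,
        1.33097099e+00, -2.23389478e-01]), 'dq': array([ 8.88884282e-04, -2.44882621e-03, -5.38282252e-03,  5.72752734e-05,
        2.35078151e-03, -1.20899552e-04]), 'tau': array([ 1.92668282e-03, -4.12898540e+01, -2.60137761e+01, -2.47575827e-04,
        3.10286596e-03, -1.57369891e-05]), 'eef_pos': array([181.27653402, 492.49739912, 241.80680006]), 'ee_rot': array([ 0.69598611,  0.12371557,  0.69628635, -0.12443113]), 'force': array([-0.48613989,  0.00256765, -0.11090474]), 'wrist_torque': array([-0.01273742, -0.01325176,  0.03862158]), 'grip_width': 1.0005775676860098} 11.0
```

View pics/scene0.png

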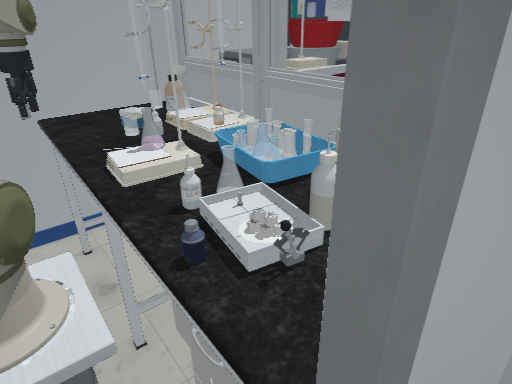

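View pics/top0.png

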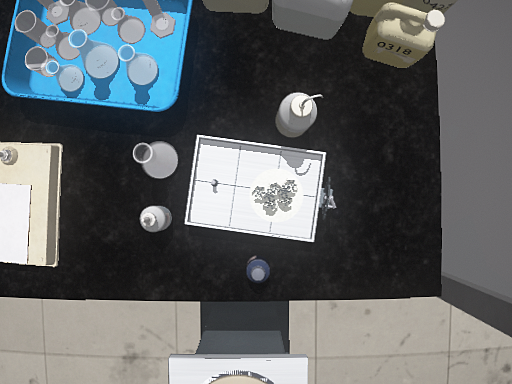

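The top view shows the tray at about (190–325, 137–240), with the heap on the right of the filter paper around (275,195) and the lever at (328,195). Next I'll write helpers and find the dryer pose.

```bash
cat > h.py <<'E'
import numpy as np,cv2
from scipy.spatial.transform import Rotation as R
from rig import ctrl,capture
def cam(d):
    q=np.array(d["orientation"]);M=R.from_quat([q[1],q[2],q[3],q[0]]).as_matrix()
    f=192/np.tan(np.radians(d["fov_y"]/2));return M,np.array(d["origin"]),f
def proj(d,P):
    M,o,f=cam(d);p=(np.atleast_2d(P)-o)@M;s=p[:,:2]/p[:,2:];r2=(s**2).sum(1,keepdims=True)
    return s*(1+d["k1"]*r2)*f+[d["cx"],d["cy"]]
def ray(d,uv,z):
    M,o,f=cam(d);y=(np.atleast_2d(uv)-[d["cx"],d["cy"]])/f;s=y.copy()
    for _ in range(30): s=y/(1+d["k1"]*(s**2).sum(1,keepdims=True))
    v=np.c_[s,np.ones(len(s))]@M.T
    return o+v*((z-o[2])/v[:,2])[:,None]
def d2w(T,p):  # T=(x,y,yaw) dryer pts Nx2/3
    p=np.atleast_2d(np.array(p,float));c,s=np.cos(T[2]),np.sin(T[2]);q=p.copy()
    q[:,0]=T[0]+c*p[:,0]-s*p[:,1];q[:,1]=T[1]+s*p[:,0]+c*p[:,1];return q
def w2d(T,p):
    p=np.atleast_2d(np.array(p,float));c,s=np.cos(T[2]),np.sin(T[2]);q=p.copy()
    a=p[:,0]-T[0];b=p[:,1]-T[1];q[:,0]=c*a+s*b;q[:,1]=-s*a+c*b;return q
def rect(d,T,z,S=4,X=105,Y=170):
    # image: up=+x own, left=+y own
    h,w=int(2*X*S),int(2*Y*S);jj,ii=np.meshgrid(np.arange(w),np.arange(h))
    P=np.c_[(X-ii.ravel()/S),(Y-jj.ravel()/S),np.full(h*w,z)]
    uv=proj(d,d2w(T,P)).astype(np.float32).reshape(h,w,2)
    return cv2.remap(d["image"],uv[...,0],uv[...,1],cv2.INTER_CUBIC)
E
python3 - <<'E'
from h import *
d=capture("top");im=d["image"]
big=cv2.resize(im[120:260,170:350],None,fx=4.4,fy=4.2,interpolation=cv2.INTER_CUBIC)
cv2.imwrite("pics/c0.png",cv2.resize(im[120:260,170:350],None,fx=4,fy=4,interpolation=cv2.INTER_CUBIC))
g=im.min(2)
m=((g>110)).astype(np.uint8);m[:130]=0;m[250:]=0;m[:,:180]=0;m[:,345:]=0
m=cv2.morphologyEx(m,cv2.MORPH_OPEN,np.ones((5,5)))
n,l,st,c=cv2.connectedComponentsWithStats(m);k=1+st[1:,4].argmax()
cs,_=cv2.findContours((l==k).astype(np.uint8),0,2);cc=max(cs,key=cv2.contourArea)
r=cv2.minAreaRect(cc);print(r);b=cv2.boxPoints(r);w=ray(d,b,54);print(b,w)
ap=cv2.approxPolyDP(cv2.convexHull(cc),6,True)[:,0];print(ap,ray(d,ap,54))
E
```

```text
((258.2058410644531, 190.19151306152344), (129.95034790039062, 87.29383087158203), 7.943472385406494)
[[187.82228 224.44032]
 [199.88594 137.98409]
 [328.58942 155.9427 ]
 [316.52576 242.39894]] [[ 458.24653894   97.78681131   54.        ]
 [ 640.56973772   70.93575862   54.        ]
 [ 599.78471178 -200.32456185   54.        ]
 [ 418.08049138 -172.73122864   54.        ]]
[[200 139]
 [320 155]
 [323 196]
 [313 241]
 [189 224]] [[ 638.40521948   70.70217246   54.        ]
 [ 601.89860528 -182.13062968   54.        ]
 [ 515.48007087 -187.28197767   54.        ]
 [ 421.1262583  -165.30406785   54.        ]
 [ 459.16131814   95.27726597   54.        ]]
```

View pics/c0.png

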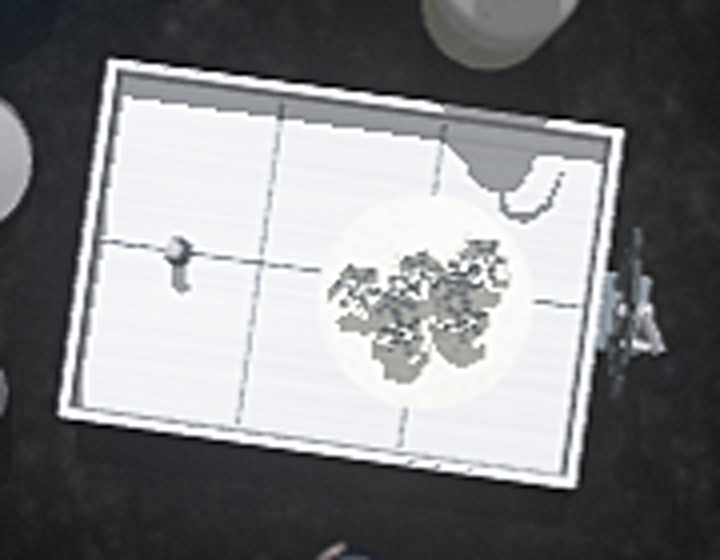

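Run:
```python
from h import *
from scipy.optimize import least_squares
d=capture("top")
c=np.array([[108,60],[624,130],[575,488],[60,418]])/4-0.375+[170,120]
w=ray(d,c,54)[:,:2];print(w)
own=np.array([[96,138],[96,-138],[-96,-138],[-96,138]])
s=least_squares(lambda T:(d2w(T,own)-w).ravel(),[520,-50,-.14]);T=s.x;print(T,s.fun.round(1))
np.save("T.npy",T)
# check: floor-line junctions at z30: crop (262,265),(post base 180,250)
q=np.array([[262,265],[180,252],[281,104],[402,445],[240,420]])/4-.375+[170,120]
print(w2d(T,ray(d,q,30)[:,:2]))
r=rect(d,T,30,S=2.3);cv2.imwrite("pics/r30.png",r)
cv2.imwrite("pics/r30h.png",rect(d,T,50,S=8,X=50,Y=45)[:,:]) 
p=d2w(T,np.array([[0,-60,45.]]));
print(d2w(T,[[0,-166,30],[0,88,66],[0,0,0],[0,-48,30]]))
M=capture("scene");cv2.imwrite("pics/s1.png",cv2.resize(M["image"][170:280,180:340],None,fx=5,fy=5,interpolation=cv2.INTER_CUBIC))
```

```text
[[ 647.82846616   77.84185233]
 [ 607.90095164 -194.16472951]
 [ 419.79959369 -166.08705175]
 [ 458.94811858  104.57202469]]
[ 5.33619283e+02 -4.44594761e+01 -1.44593492e-01] [ 0.7  0.4  0.8 -0.7 -1.1 -1.1 -0.4  1.4]
[[ -0.64742199  43.02156865]
 [  0.36108494  87.88650654]
 [ 87.0143795   44.64273353]
 [-86.56414563 -44.78301624]
 [-85.04262008  43.50639852]]
[[ 509.70031336 -208.72719326   30.        ]
 [ 546.29921797   42.62220535   66.        ]
 [ 533.61928252  -44.45947605    0.        ]
 [ 526.70295409  -91.958575     30.        ]]
```

View pics/r30.png

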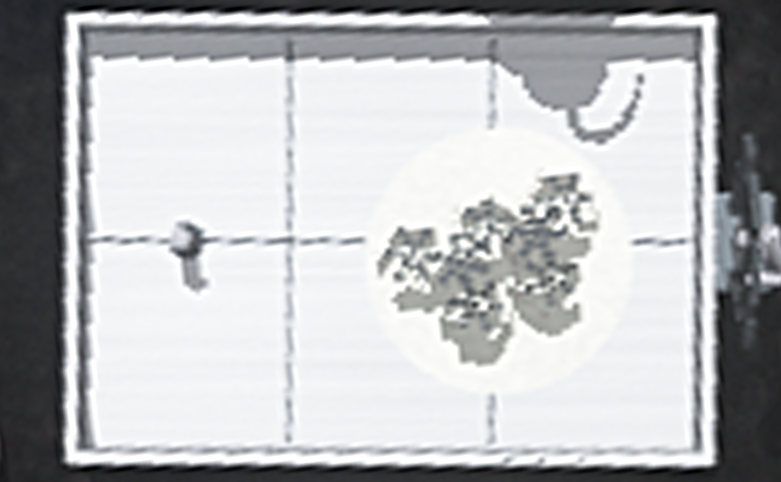

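View pics/s1.png

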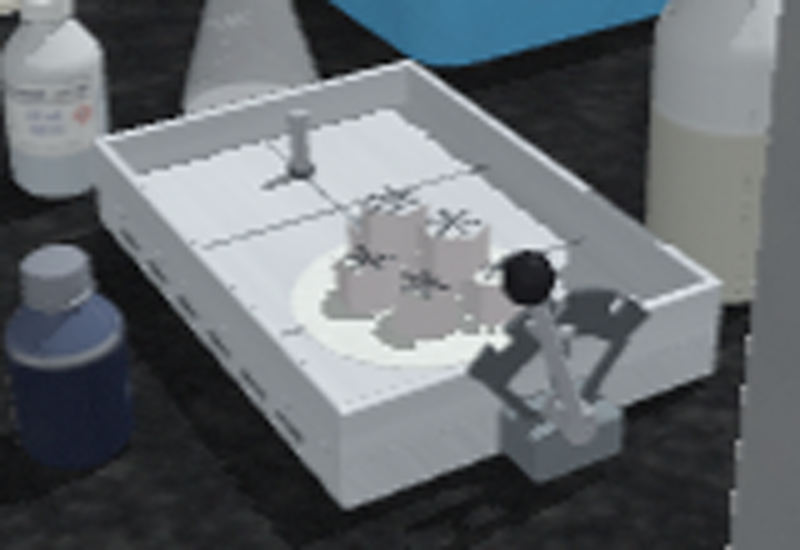

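Run:
```python
from h import *
T=np.load("T.npy")
d=capture("top");s=capture("scene")
def en(i):
    return cv2.createCLAHE(3,(4,4)).apply(cv2.cvtColor(i,cv2.COLOR_BGR2GRAY))
def hp(d,z,S=5):
    h=w=120*S
    jj,ii=np.meshgrid(np.arange(w),np.arange(h));P=np.c_[(60-ii.ravel()/S)-5,(60-jj.ravel()/S)-48,np.full(h*w,z)]
    uv=proj(d,d2w(T,P)).astype(np.float32).reshape(h,w,2)
    return cv2.remap(d["image"],uv[...,0],uv[...,1],cv2.INTER_CUBIC)
cv2.imwrite("pics/hp52.png",hp(d,52));
cv2.imwrite("pics/hs.png",np.hstack([hp(s,52,3.3.__int__() if 0 else 3),hp(s,74,3)]))
x=s["image"][205:245,245:290];cv2.imwrite("pics/sz.png",cv2.resize(x,None,fx=13,fy=13,interpolation=cv2.INTER_CUBIC))
```

```text
(no output)
```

View pics/hp52.png

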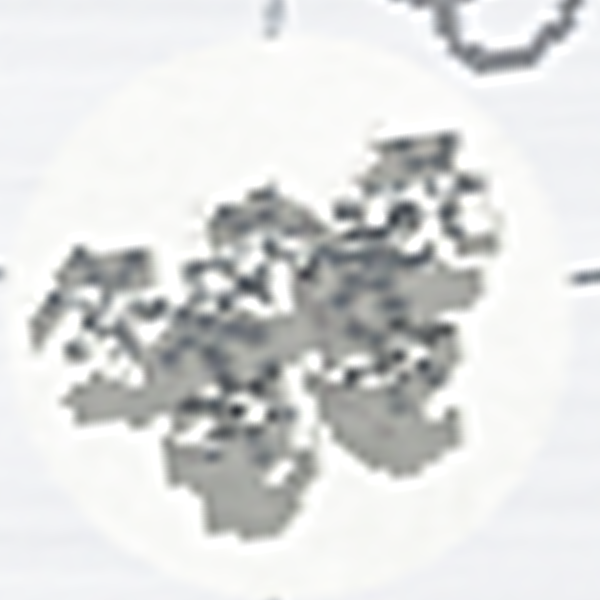

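View pics/hs.png

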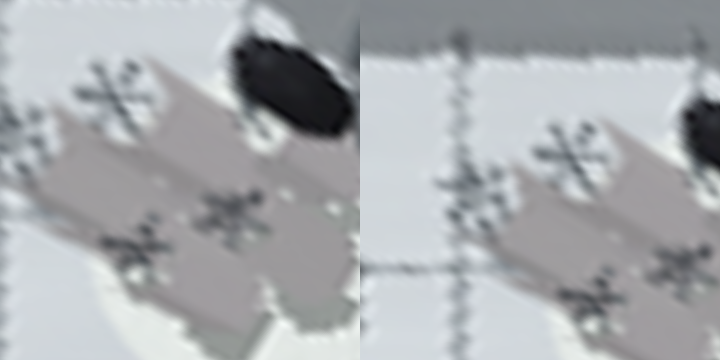

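View pics/sz.png

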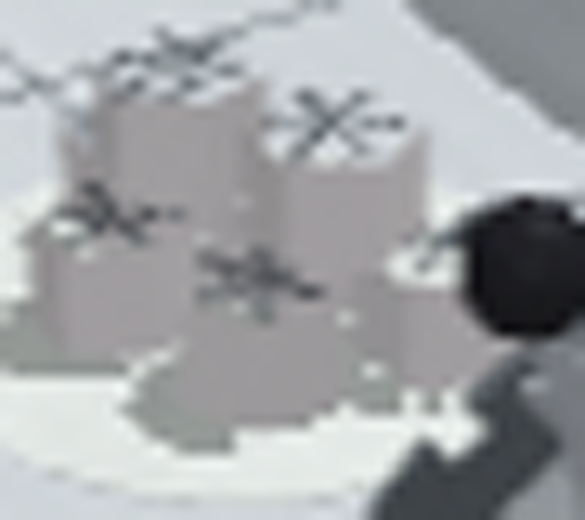

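Run:
```python
from h import *
T=np.load("T.npy")
d=capture("top");s=capture("scene")
f=lambda a:np.array(a)/13-.46+[245,205]
U=w2d(T,ray(s,f([[180,60],[330,122]]),74)[:,:2]);L=w2d(T,ray(s,f([[110,212],[255,275],[425,258]]),52)[:,:2]);L2=w2d(T,ray(s,f([[75,140]]),52)[:,:2])
print(U,L,L2)
for P,z in((U,74),(L,52)):
    print(proj(d,d2w(T,np.c_[P,np.full(len(P),z)])))
# into hp52 crop
    q=w2d(T,ray(d,proj(d,d2w(T,np.c_[P,np.full(len(P),z)])),52)[:,:2]); print('hp',(60-(q[:,1]+48))*5,(60-(q[:,0]+5))*5)
# knob
k=f([[525,268]]);print("knob px",k)
for a in np.arange(-.1,1.31,.1):
    P=np.array([[85*np.sin(a-.6),-166,30+85*np.cos(a-.6)]]);print(round(a,2),proj(s,d2w(T,P)),proj(d,d2w(T,P)))
print([ (n,ray(d,[p],z)[0].round()) for n,p,z in(("wash",(298,115),200),("flask",(144,153),144),("drop",(150,219),153),("dark",(258,270),93))])
```

```text
[[ -8.59470054 -25.64184571]
 [  2.72539466 -57.9851801 ]] [[-27.16297337 -32.59645741]
 [-15.87042782 -63.68543622]
 [ 12.17454169 -74.07745474]] [[-20.41468126  -7.37346477]]
[[266.89374713 193.65066301]
 [283.25547427 190.30288035]]
hp [191.81692266 357.62073614] [316.60105431 258.57008784]
[[268.62864632 202.93261993]
 [283.99830409 199.59707643]
 [290.66701391 187.04713942]]
hp [222.98228707 378.4271811  430.38727368] [410.81486687 354.35213909 214.12729157]
knob px [[284.92461538 225.15538462]]
-0.1 [[273.92527028 236.64816236]] [[333.37849861 225.75525932]]
0.0 [[276.95412372 233.36615493]] [[334.32472476 222.56945029]]
0.1 [[280.18276182 230.33064413]] [[335.24479631 219.08651084]]
0.2 [[283.57045743 227.57766124]] [[336.12626374 215.34587027]]
0.3 [[287.07465651 225.13870768]] [[336.95697715 211.39212613]]
0.4 [[290.65181573 223.04027352]] [[337.72537912 207.27429662]]
0.5 [[294.25823251 221.3035037 ]] [[338.42079215 203.04488778]]
0.6 [[297.85083847 219.94401602]] [[339.03368613 198.75880835]]
0.7 [[301.38793016 218.97186732]] [[339.55591187 194.47217705]]
0.8 [[304.82981661 218.39165743]] [[339.98088877 190.24107573]]
0.9 [[308.13936874 218.20275498]] [[340.30373744 186.12030625]]
1.0 [[311.28246184 218.39962507]] [[340.52135188 182.16220861]]
1.1 [[314.22830813 218.97223673]] [[340.63241009 178.41559245]]
1.2 [[316.94968201 219.90652682]] [[340.63732595 174.92482506]]
1.3 [[319.4230445  221.18489818]] [[340.53814868 171.72910662]]
[('wash', array([ 659., -121.,  200.])), ('flask', array([601., 168., 144.])), ('drop', array([475., 154., 153.])), ('dark', array([368., -49.,  93.]))]
```

Request:
step_arm(
  commands=[
    [[0.5,-0.9,0],0.033],
    [[0.5,-0.9,0],0.033],
    [[0.5,-0.9,0],0],
    [[0.5,-0.9,0],0],
    [[0.5,-0.9,0],0],
  ],
  gripper=1,
  force=30,
)

```text
time_s: 0.95
eef_pos: [281.9, 311.2, 242.4]
ee_rot: [0.705, 0.051, 0.705, -0.051]
force: [0.7, -0.4, -0.4]
grip_width: 0.142
```

Request:
step_arm(
  commands=[
    [[0.5,-0.9,0],0],
    [[0.5,-0.9,0],0],
    [[0.5,-0.9,0],0],
    [[0.5,-0.9,0],0],
    [[0.5,-0.9,0],0],
  ],
)

```text
time_s: 1.45
eef_pos: [382.0, 131.1, 242.5]
ee_rot: [0.705, 0.051, 0.705, -0.051]
force: [0.8, 0.8, -0.7]
grip_width: -0.001
```

Request:
step_arm(
  commands=[
    [[0.5,-0.97,0],0],
    [[0.5,-0.97,0],0],
    [[0.5,-0.97,-0.5],0],
    [[0.5,-0.97,-0.9],0],
    [[0.5,-0.97,-0.9],0],
  ],
)

```text
time_s: 1.95
eef_pos: [477.4, -54.1, 157.9]
ee_rot: [0.706, 0.051, 0.705, -0.052]
force: [0.5, 0.3, -0.5]
grip_width: 0.004
```

```bash
cat >> h.py <<'E'
T=np.load("T.npy")
def where(*tg):
    s=ctrl.sense();p=np.array(s["eef_pos"]);print("t",round(s["time_s"],2),"w",p.round(1),"own",w2d(T,p[:2])[0].round(1),"F",np.round(s["force"],1))
    for t in tg:
        w=d2w(T,[t[:2]])[0];z=t[2] if len(t)>2 else p[2]
        D=np.array([w[0],w[1],z])-p;print(t,"delta/40",(D/40).round(2));p=np.array([w[0],w[1],z])
E
python3 -c "
from h import *
where((-45,-26,68),(20,-22,68))"
```

```text
t 1.95 w [477.4 -54.1 157.9] own [-54.2 -17.6] F [ 0.5  0.3 -0.5]
(-45, -26, 68) delta/40 [ 0.2  -0.24 -2.25]
(20, -22, 68) delta/40 [ 1.62 -0.14  0.  ]
```

Request:
step_arm(
  commands=[
    [[0.1,-0.06,-0.7],0],
    [[0,0,-0.7],0],
    [[0,0,-0.66],0],
    [[0,0,0],0],
  ],
)

```text
time_s: 2.35
eef_pos: [479.1, -54.2, 73.7]
ee_rot: [0.703, 0.052, 0.707, -0.051]
force: [0.7, 0.0, 0.9]
grip_width: -0.002
```

Run:
```python
from h import *
where()
s=capture("scene");x=s["image"][170:260,200:320];cv2.imwrite("pics/s2.png",cv2.resize(x,None,fx=6,fy=6,interpolation=cv2.INTER_CUBIC))
```

```text
t 2.35 w [479.1 -54.2  73.7] own [-52.5 -17.5] F [0.7 0.  0.9]
```

View pics/s2.png

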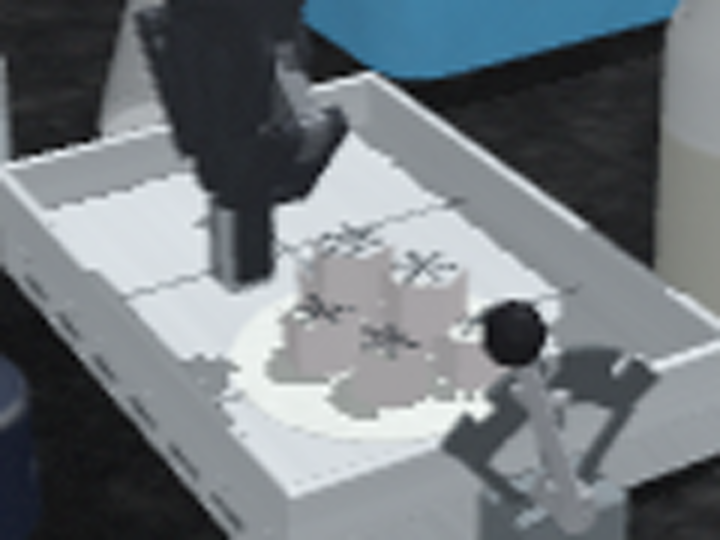

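Request:
step_arm(
  commands=[
    [[0.16,-0.24,-0.15],0],
    [[0.2,-0.02,0],0],
    [[0.25,-0.02,0],0],
    [[0.25,-0.02,0],0],
    [[0.25,-0.02,0],0],
  ],
)

```text
time_s: 2.9
eef_pos: [526.6, -67.9, 71.3]
ee_rot: [0.706, 0.051, 0.705, -0.052]
force: [0.3, -1.2, -0.6]
grip_width: -0.002
```

Request:
step_arm(
  commands=[
    [[0.25,-0.02,0],0],
    [[0.25,-0.02,0],0],
    [[0.2,-0.02,0],0],
    [[0,0,0],0],
  ],
)

```text
time_s: 3.3
eef_pos: [554.4, -70.2, 70.8]
ee_rot: [0.706, 0.051, 0.705, -0.052]
force: [-1.1, 0.7, 0.5]
grip_width: 0.0
```

```bash
cat > look.py <<'E'
from h import *
import sys
n=sys.argv[1]; where()
s=capture("scene");x=s["image"][170:260,200:320];a=cv2.resize(x,None,fx=6,fy=6,interpolation=cv2.INTER_CUBIC)
cv2.imwrite(f"pics/s{n}.png",a)
d=capture("top");cv2.imwrite(f"pics/t{n}.png",rect(d,T,52,S=2.3))
E
python3 look.py 3
```

```text
t 3.3 w [554.4 -70.2  70.8] own [ 24.3 -22.5] F [-1.1  0.7  0.5]
```

View pics/s3.png

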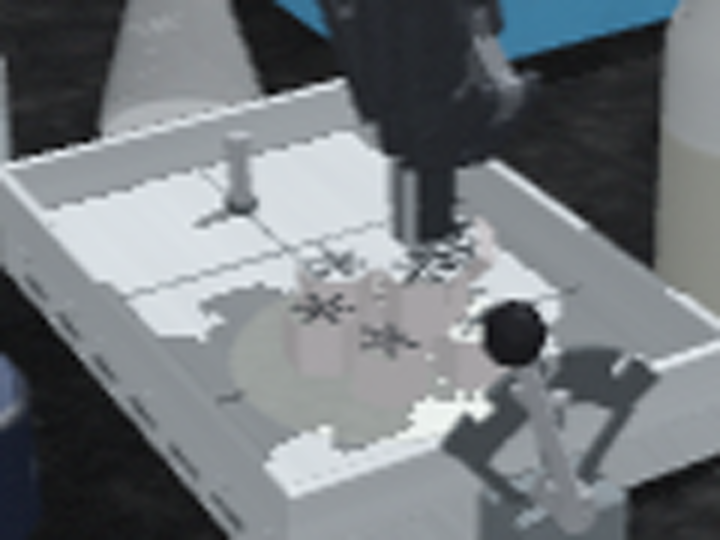

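View pics/t3.png

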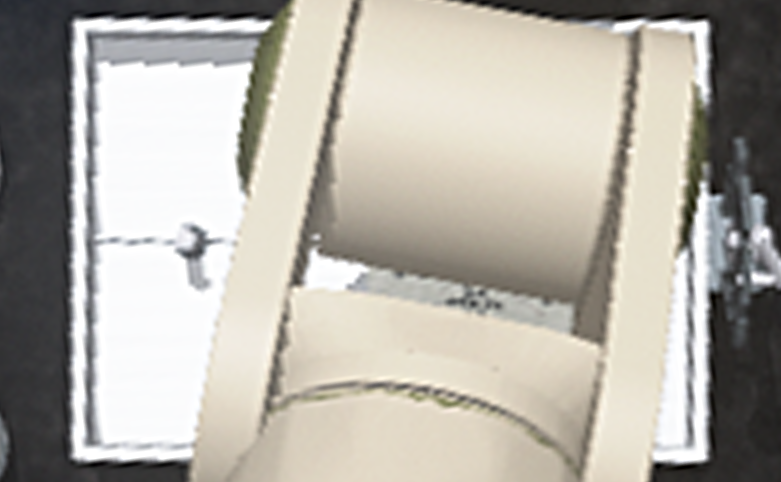

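Request:
step_arm(
  commands=[
    [[0,0,0.9],0],
    [[-0.76,-0.34,0],0],
    [[-0.76,-0.34,0],0],
    [[0,0,-0.4],0],
    [[0,0,-0.4],0],
  ],
)

```text
time_s: 3.9
eef_pos: [491.8, -97.6, 74.6]
ee_rot: [0.706, 0.052, 0.705, -0.052]
force: [0.5, 0.5, -0.7]
grip_width: 0.001
```

```bash
python3 -c "
from h import *
where((-32,-58,69),(20,-64))"; python3 look.py 4
```

```text
t 3.9 w [491.8 -97.6  74.6] own [-33.7 -58.6] F [ 0.5  0.5 -0.7]
(-32, -58, 69) delta/40 [ 0.04  0.01 -0.14]
(20, -64) delta/40 [ 1.26 -0.34  0.  ]
t 3.9 w [491.8 -97.6  74.6] own [-33.7 -58.6] F [ 0.5  0.5 -0.7]
```

View pics/s4.png

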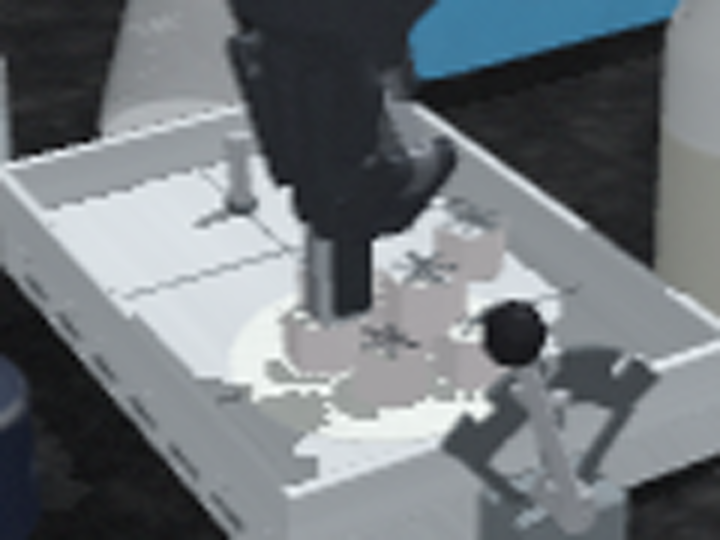

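View pics/t4.png

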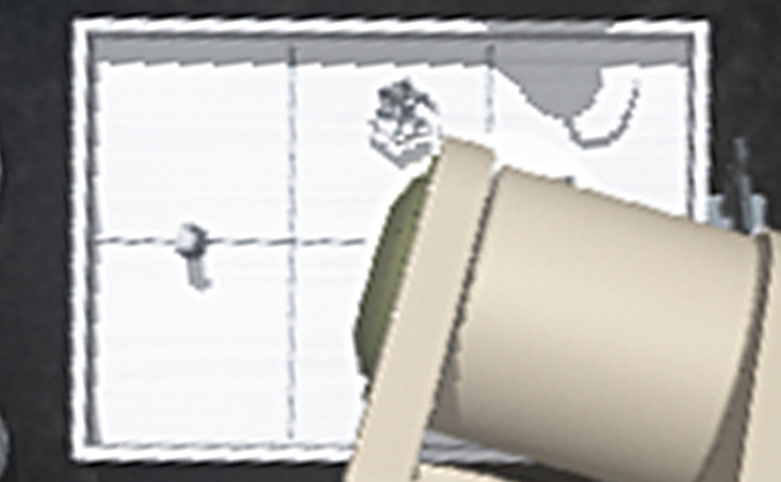

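Request:
step_arm(
  commands=[
    [[0.1,0,-0.12],0],
    [[0.26,-0.07,0],0],
    [[0.26,-0.07,0],0],
    [[0.26,-0.08,0],0],
    [[0.26,-0.08,0],0],
  ],
)

```text
time_s: 4.5
eef_pos: [539.0, -109.2, 70.1]
ee_rot: [0.706, 0.051, 0.705, -0.051]
force: [0.3, -0.5, -0.2]
grip_width: 0.002
```

Request:
step_arm(
  commands=[
    [[0.26,-0.08,0],0],
    [[0,0,0],0],
    [[-0.2,0,0.8],0],
    [[-0.9,0,0.2],0],
    [[-0.9,0.4,0],0],
  ],
)

```text
time_s: 5.0
eef_pos: [468.0, -97.1, 110.9]
ee_rot: [0.706, 0.051, 0.704, -0.052]
force: [-0.4, 0.1, -0.4]
grip_width: 0.002
```

```bash
python3 look.py 5
```

```text
t 5.0 w [468.  -97.1 110.9] own [-57.3 -61.5] F [-0.4  0.1 -0.4]
```

View pics/s5.png

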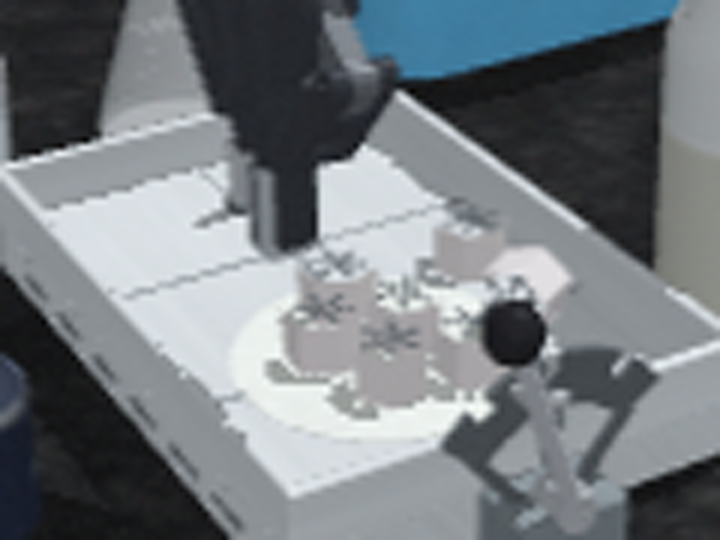

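View pics/t5.png

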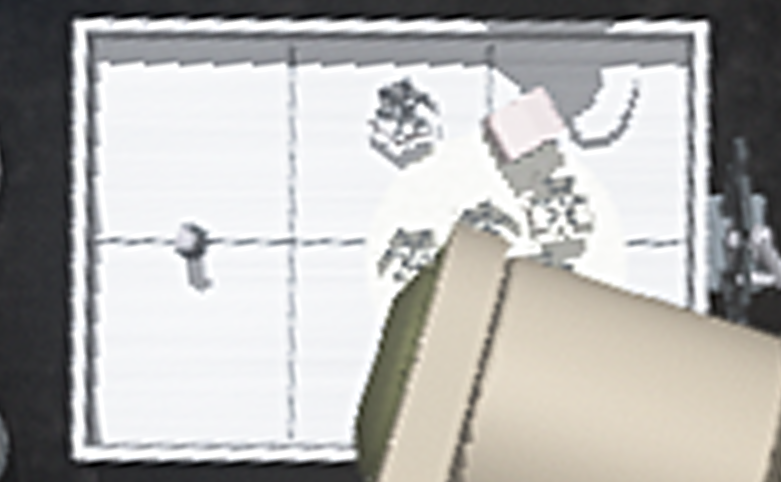

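Request:
step_arm(
  commands=[
    [[0.8,-0.09,0],0],
    [[0.8,-0.09,0],0],
    [[0,0,-0.5],0],
    [[0,0,-0.5],0],
    [[0,0,0],0],
  ],
)

```text
time_s: 5.6
eef_pos: [531.4, -102.9, 67.5]
ee_rot: [0.704, 0.052, 0.707, -0.051]
force: [0.4, -0.3, 0.0]
grip_width: -0.002
```

```bash
python3 look.py 6
```

```text
t 5.6 w [ 531.4 -102.9   67.5] own [  6.2 -58.2] F [ 0.4 -0.3  0. ]
```

View pics/s6.png

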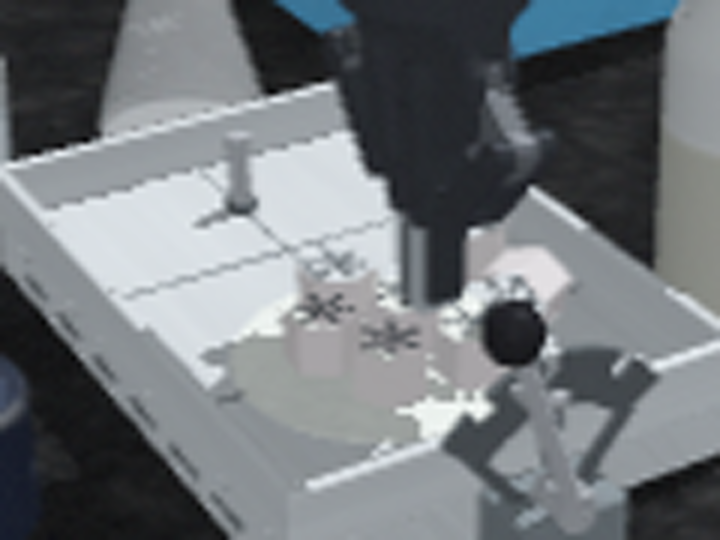

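Request:
step_arm(
  commands=[
    [[0.25,-0.05,-0.04],0],
    [[0.25,-0.05,0],0],
    [[0.25,-0.05,0],0],
    [[0.2,-0.04,0],0],
    [[0,0,0],0],
  ],
)

```text
time_s: 6.2
eef_pos: [571.4, -111.5, 69.0]
ee_rot: [0.706, 0.051, 0.704, -0.052]
force: [-0.2, -0.4, 0.4]
grip_width: 0.004
```

```bash
python3 look.py 7
```

```text
t 6.2 w [ 571.4 -111.5   69. ] own [ 47.1 -60.9] F [-0.2 -0.4  0.4]
```

View pics/s7.png

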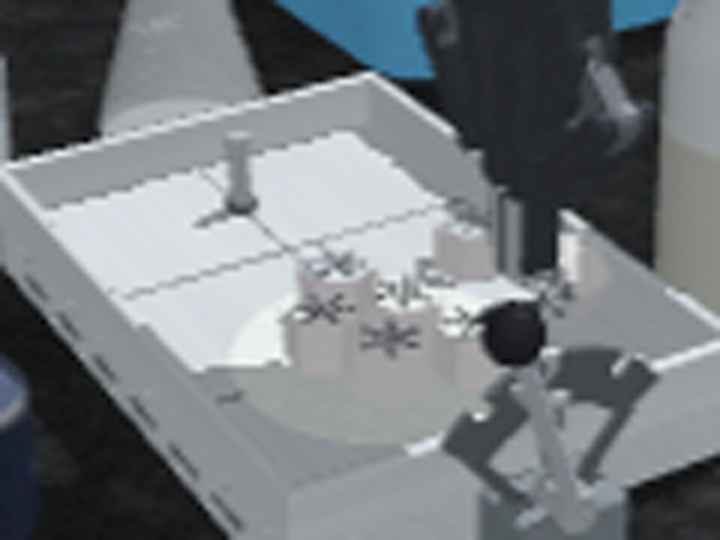

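Request:
step_arm(
  commands=[
    [[-0.2,0,1],0],
    [[-0.8,0.8,0.5],0],
    [[-0.8,0.8,0.5],0],
    [[-0.8,0.8,0.5],0],
    [[-0.8,0.8,0],0],
  ],
)

```text
time_s: 6.8
eef_pos: [433.5, 17.8, 169.9]
ee_rot: [0.707, 0.051, 0.704, -0.052]
force: [0.8, -0.1, -0.0]
grip_width: 0.001
```

Request:
step_arm(
  commands=[
    [[-0.8,0.8,0],0],
  ],
)

```text
time_s: 6.9
eef_pos: [400.6, 49.9, 168.3]
ee_rot: [0.706, 0.052, 0.705, -0.052]
force: [0.6, 1.2, 0.9]
grip_width: -0.001
```

```bash
python3 look.py 8
```

```text
t 6.9 w [400.6  49.9 168.3] own [-145.2   74.2] F [0.6 1.2 0.9]
```

View pics/s8.png

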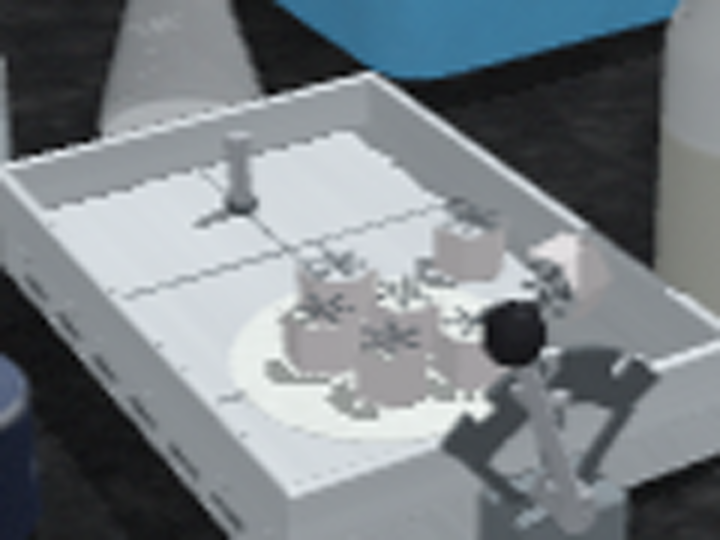

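View pics/t8.png

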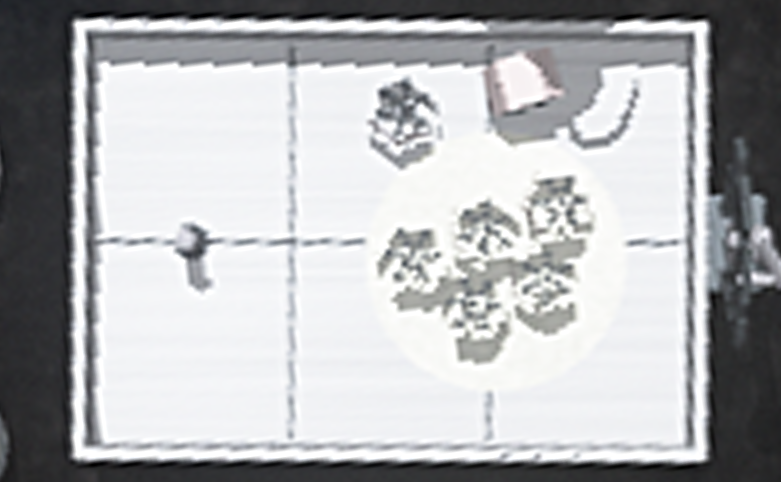

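Request:
step_arm(
  commands=[
    [[0.36,-0.81,0],0],
    [[0.36,-0.81,0],0],
    [[0.36,-0.81,-0.3],0],
    [[0.36,-0.81,-0.3],0],
    [[0.36,-0.81,-0.3],0],
  ],
)

```text
time_s: 7.5
eef_pos: [474.7, -114.9, 131.5]
ee_rot: [0.705, 0.051, 0.705, -0.052]
force: [0.7, 0.5, 0.3]
grip_width: -0.003
```

```bash
python3 -c "
from h import *
where((-51,-77,46),(-46,-60),(-38,-40),(-38,0),(-44,57))"
```

```text
t 7.5 w [ 474.7 -114.9  131.5] own [-48.1 -78.2] F [0.7 0.5 0.3]
(-51, -77, 46) delta/40 [-0.07  0.04 -2.14]
(-46, -60) delta/40 [0.18 0.4  0.  ]
(-38, -40) delta/40 [0.27 0.47 0.  ]
(-38, 0) delta/40 [0.14 0.99 0.  ]
(-44, 57) delta/40 [0.06 1.43 0.  ]
```

Request:
step_arm(
  commands=[
    [[-0.07,0.02,-0.7],0],
    [[-0.03,0,-0.7],0],
    [[0,0,-0.65],0],
    [[0,0,0],0],
  ],
)

```text
time_s: 7.9
eef_pos: [468.7, -111.9, 47.4]
ee_rot: [0.703, 0.052, 0.707, -0.051]
force: [-0.3, -0.6, 0.6]
grip_width: -0.003
```

Request:
step_arm(
  commands=[
    [[0.09,0.2,0],0],
    [[0.09,0.2,0],0],
    [[0.14,0.24,0],0],
    [[0.13,0.23,0],0],
    [[0.03,0.25,0],0],
  ],
)

```text
time_s: 8.4
eef_pos: [490.4, -66.6, 50.4]
ee_rot: [0.706, 0.051, 0.705, -0.051]
force: [-0.0, -0.3, 0.0]
grip_width: 0.001
```

```bash
python3 look.py 9;python3 -c "
from h import *
where((-38,0,45),(-44,57,45))"
```

```text
t 8.4 w [490.4 -66.6  50.4] own [-39.6 -28.1] F [-0.  -0.3  0. ]
t 8.5 w [489.7 -66.1  50. ] own [-40.3 -27.7] F [-0.4  0.9 -0.1]
(-38, 0, 45) delta/40 [ 0.16  0.68 -0.13]
(-44, 57, 45) delta/40 [0.06 1.43 0.  ]
```

View pics/s9.png

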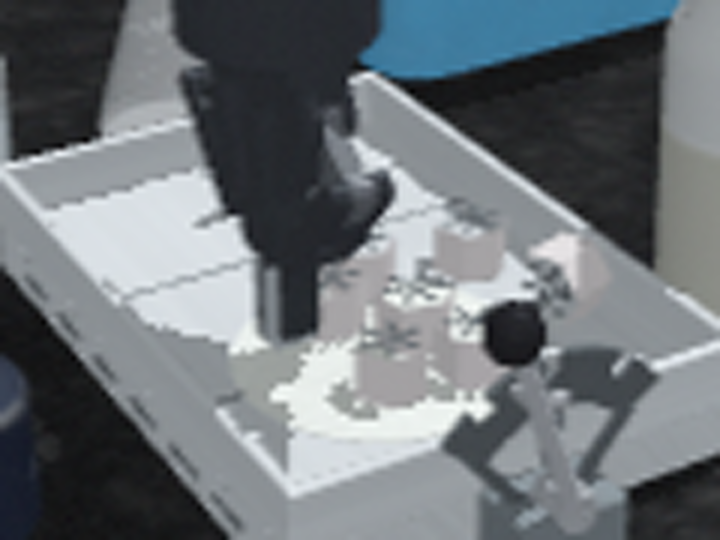

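```bash
cat >> h.py <<'E'
def sc(*p,z=52,k=6):
    q=np.array(p)/k-.42+[200,170];s=capture("scene");r=w2d(T,ray(s,q,z)[:,:2]);print(r.round(0).tolist())
E
python3 -c "
from h import *
sc((345,278),(375,240),(418,283),(388,338),(465,320),(472,215))"
```

```text
[[-8.0, -18.0], [17.0, 2.0], [14.0, -36.0], [-16.0, -65.0], [15.0, -69.0], [62.0, -1.0]]
```

```bash
python3 -c "
import cv2
a=cv2.imread('pics/t9.png');b=cv2.imread('pics/s9.png');cv2.imwrite('pics/s9z.png',cv2.resize(b[180:420,220:620],None,fx=2,fy=2))"
```

```text
(no output)
```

View pics/s9z.png

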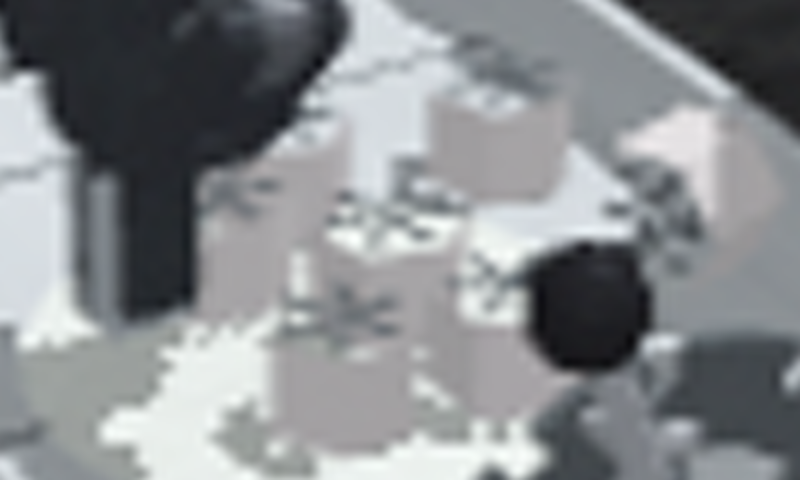

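View pics/t9.png

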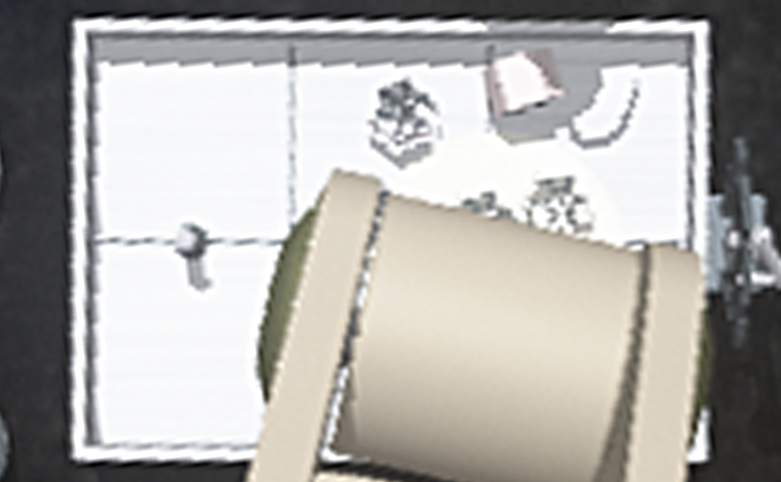

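Request:
step_arm(
  commands=[
    [[-0.1,0,1],0],
    [[0.72,-0.21,0.15],0],
    [[0.72,-0.21,0],0],
    [[0.72,-0.21,0],0],
    [[0,0,-0.5],0],
  ],
)

```text
time_s: 9.05
eef_pos: [575.6, -94.6, 77.7]
ee_rot: [0.708, 0.051, 0.703, -0.052]
force: [0.8, -0.3, -0.3]
grip_width: 0.001
```

```bash
python3 -c "
from h import *
where((45,-41,45),(48,0),(50,58))"
```

```text
t 9.05 w [575.6 -94.6  77.7] own [ 48.8 -43.5] F [ 0.8 -0.3 -0.3]
(45, -41, 45) delta/40 [-0.08  0.08 -0.82]
(48, 0) delta/40 [0.22 1.   0.  ]
(50, 58) delta/40 [0.26 1.43 0.  ]
```

Request:
step_arm(
  commands=[
    [[-0.08,0.08,-0.3],0],
    [[0,0,-0.5],0],
    [[0,0.03,-0.05],0],
    [[0.04,0.24,0],0],
    [[0.05,0.25,0],0],
  ],
)

```text
time_s: 9.55
eef_pos: [572.4, -68.2, 42.0]
ee_rot: [0.705, 0.052, 0.705, -0.052]
force: [0.3, 0.6, 0.7]
grip_width: 0.001
```

Request:
step_arm(
  commands=[
    [[0.06,0.25,0],0],
    [[0.06,0.25,-0.05],0],
    [[0.06,0.25,0],0],
    [[0.05,0.25,0],0],
    [[0.05,0.25,-0.05],0],
  ],
)

```text
time_s: 10.05
eef_pos: [584.8, -20.4, 40.9]
ee_rot: [0.706, 0.049, 0.704, -0.053]
force: [-16.9, -23.6, 38.2]
grip_width: -0.004
```

```bash
python3 look.py 10
```

```text
t 10.05 w [584.8 -20.4  40.9] own [47.2 31.2] F [-16.9 -23.6  38.2]
```

View pics/s10.png

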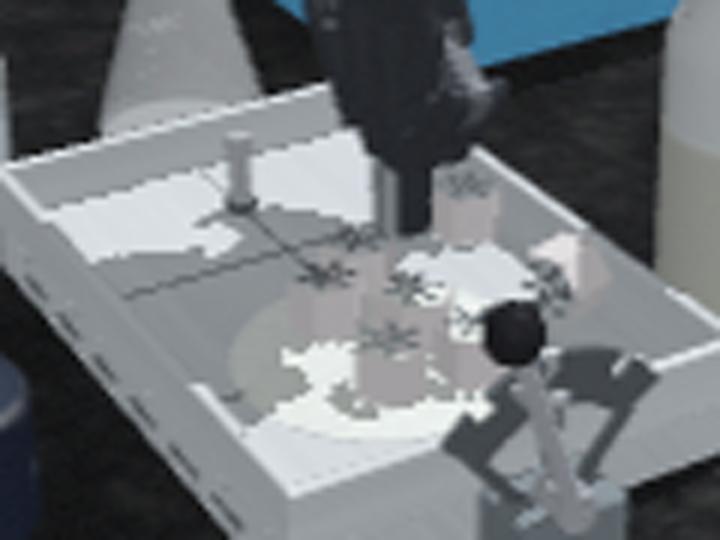

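View pics/t10.png

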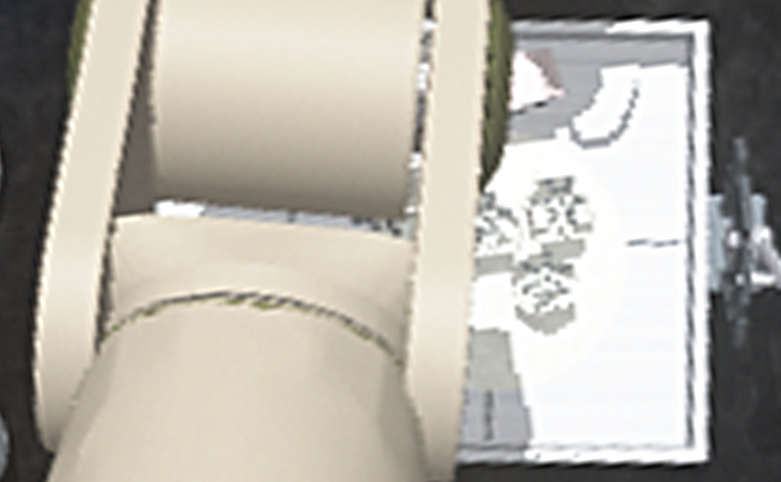

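Request:
step_arm(
  commands=[
    [[0,0,0.3],0],
    [[0,0,0.8],0],
  ],
)

```text
time_s: 10.35
eef_pos: [582.3, -17.7, 80.5]
ee_rot: [0.704, 0.052, 0.707, -0.051]
force: [-0.6, 0.2, 0.3]
grip_width: 0.002
```

```bash
python3 -c "
from h import *
where()
sc((468,182),(355,240),(325,273),(412,287),(390,337))"
```

```text
t 10.35 w [582.3 -17.7  80.5] own [44.3 33.5] F [-0.6  0.2  0.3]
[[77.0, 25.0], [10.0, 6.0], [-13.0, -11.0], [11.0, -37.0], [-15.0, -64.0]]
```

Request:
step_arm(
  commands=[
    [[0.21,-0.7,0],0],
    [[0.21,-0.7,0],0],
    [[0,0,-0.4],0],
    [[0,0,-0.4],0],
    [[0,0,0],0],
  ],
)

```text
time_s: 10.9
eef_pos: [599.4, -73.9, 48.0]
ee_rot: [0.704, 0.052, 0.706, -0.051]
force: [-0.6, 1.2, 0.4]
grip_width: 0.004
```

```bash
python3 look.py 11;python3 -c "
from h import *
where((69,-20,47),(69,58))"
```

```text
t 10.9 w [599.4 -73.9  48. ] own [ 69.4 -19.6] F [-0.6  1.2  0.4]
t 11.0 w [600.6 -74.2  50.3] own [ 70.6 -19.8] F [0.2 1.4 0.6]
(69, -20, 47) delta/40 [-0.04  0.   -0.08]
(69, 58) delta/40 [0.28 1.93 0.  ]
```

View pics/s11.png

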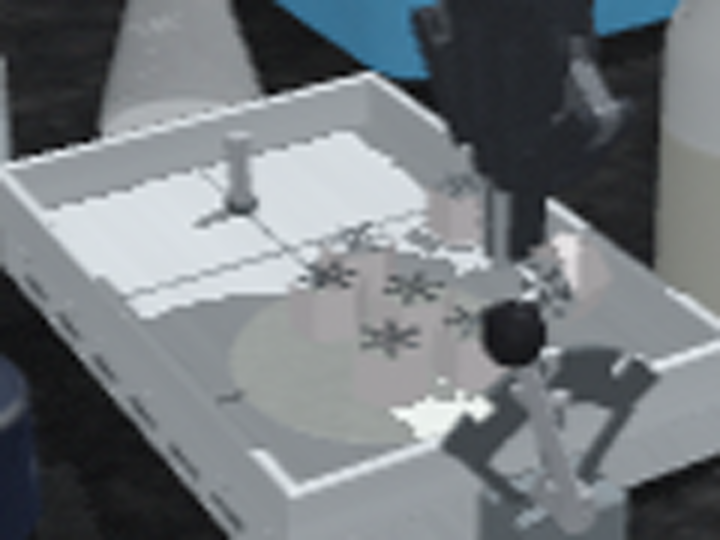

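Request:
step_arm(
  commands=[
    [[0.01,0.24,0],0],
    [[0.01,0.25,0],0],
    [[0.03,0.25,0],0],
    [[0.03,0.25,0],0],
    [[0.03,0.25,0],0],
  ],
)

```text
time_s: 11.5
eef_pos: [604.9, -24.0, 50.1]
ee_rot: [0.705, 0.051, 0.705, -0.051]
force: [0.1, 0.0, 1.1]
grip_width: -0.002
```

```bash
python3 look.py 12
```

```text
t 11.5 w [604.9 -24.   50.1] own [67.6 30.6] F [0.1 0.  1.1]
```

View pics/s12.png

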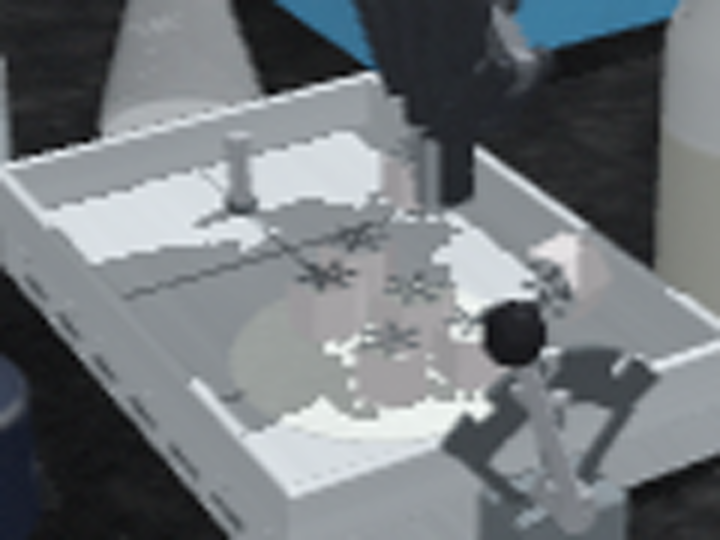

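Request:
step_arm(
  commands=[
    [[0.03,0.25,0],0],
    [[0.03,0.25,0],0],
    [[0.02,0.15,0],0],
    [[0,-0.2,0.2],0],
    [[0,-0.2,0.8],0],
  ],
)

```text
time_s: 12.1
eef_pos: [606.4, -15.3, 88.0]
ee_rot: [0.703, 0.051, 0.707, -0.051]
force: [0.4, 0.0, -0.3]
grip_width: 0.002
```

```bash
python3 look.py 13; python3 -c "
from h import *
where((44,10,46),(-22,14,46))"
```

```text
t 12.1 w [606.4 -15.3  88. ] own [67.8 39.4] F [ 0.4  0.  -0.3]
t 12.2 w [610.  -17.   94.3] own [71.6 38.2] F [0.3 0.8 0.3]
(44, 10, 46) delta/40 [-0.78 -0.6  -1.21]
(-22, 14, 46) delta/40 [-1.62  0.34  0.  ]
```

View pics/s13.png

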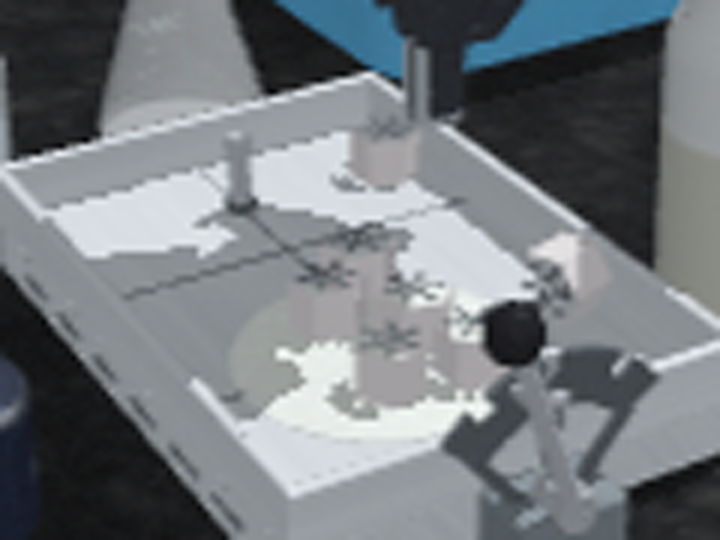

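```bash
python3 -c "
from h import *
sc((385,128),(365,237),(325,275),(412,287),(390,337),(465,318))"
```

```text
[[73.0, 88.0], [15.0, 6.0], [-14.0, -12.0], [11.0, -37.0], [-15.0, -64.0], [16.0, -67.0]]
```

Request:
step_arm(
  commands=[
    [[-0.48,-0.58,0],-0.041],
    [[-0.48,-0.58,0],-0.041],
    [[0,0,0],-0.041],
    [[0,0,0],-0.041],
    [[0,0,-0.2],-0.041],
  ],
)

```text
time_s: 12.75
eef_pos: [569.7, -62.1, 82.3]
ee_rot: [0.652, 0.274, 0.652, -0.274]
force: [0.7, 0.5, -0.0]
grip_width: 0.001
```

```bash
python3 -c "
from h import *
where((40,-13,46),(-12,26,46))"
```

```text
t 12.75 w [569.7 -62.1  82.3] own [ 38.3 -12.3] F [ 0.7  0.5 -0. ]
(40, -13, 46) delta/40 [ 0.04 -0.02 -0.91]
(-12, 26, 46) delta/40 [-1.15  1.15  0.  ]
```

Request:
step_arm(
  commands=[
    [[0.04,-0.02,-0.45],0],
    [[0,0,-0.43],0],
    [[0,0,0],0],
    [[-0.17,0.17,0],0],
    [[-0.17,0.17,0],0],
  ],
)

```text
time_s: 13.25
eef_pos: [557.3, -48.4, 47.4]
ee_rot: [0.653, 0.272, 0.652, -0.272]
force: [0.9, 0.9, 0.6]
grip_width: 0.0
```

Request:
step_arm(
  commands=[
    [[-0.17,0.17,0],0],
    [[-0.17,0.17,0],0],
    [[-0.17,0.17,0],0],
    [[-0.17,0.17,0],0],
    [[-0.1,0.1,0],0],
  ],
)

```text
time_s: 13.75
eef_pos: [525.7, -16.7, 46.8]
ee_rot: [0.653, 0.272, 0.653, -0.272]
force: [0.4, -0.8, 0.0]
grip_width: 0.004
```

```bash
python3 look.py 14
```

```text
t 13.75 w [525.7 -16.7  46.8] own [-11.8  26.3] F [ 0.4 -0.8  0. ]
```

View pics/s14.png

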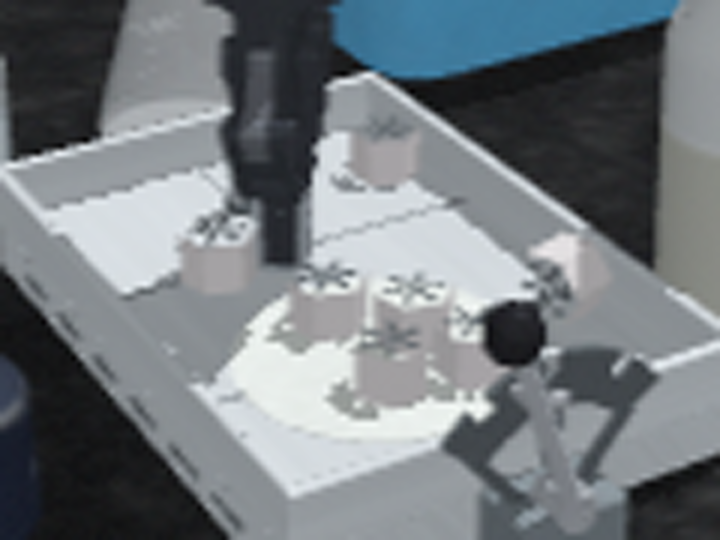

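Request:
step_arm(
  commands=[
    [[0,0,0.9],0.041],
    [[-0.45,-0.25,0.1],0.041],
    [[-0.45,-0.25,0],0.041],
    [[0,0,0],0.041],
    [[0,0,0],0.041],
  ],
)

```text
time_s: 14.35
eef_pos: [490.3, -38.0, 86.9]
ee_rot: [0.705, 0.05, 0.705, -0.05]
force: [1.0, 0.6, 0.2]
grip_width: -0.002
```

```bash
python3 -c "
from h import *
where((-43,4,46),(-45,57,46))
sc((222,229),(327,275),(415,287),(388,335),(465,318))"
```

```text
t 14.35 w [490.3 -38.   86.9] own [-43.8   0.1] F [1.  0.6 0.2]
(-43, 4, 46) delta/40 [ 0.03  0.09 -1.02]
(-45, 57, 46) delta/40 [0.14 1.32 0.  ]
[[-32.0, 42.0], [-13.0, -12.0], [12.0, -38.0], [-15.0, -63.0], [16.0, -67.0]]
```

Request:
step_arm(
  commands=[
    [[0.03,0.09,-0.5],0],
    [[0,0,-0.5],0],
    [[0,0,0],0],
    [[0.16,0.25,0],0],
    [[0.03,0.27,0],0],
  ],
)

```text
time_s: 14.9
eef_pos: [500.5, -12.7, 47.7]
ee_rot: [0.706, 0.052, 0.704, -0.052]
force: [0.6, 0.4, -0.6]
grip_width: -0.001
```

Request:
step_arm(
  commands=[
    [[0.03,0.27,0],0],
    [[0.03,0.27,0],0],
    [[0.03,0.25,0],0],
    [[0,0,0],0],
  ],
)

```text
time_s: 15.3
eef_pos: [502.8, 19.9, 46.8]
ee_rot: [0.705, 0.051, 0.705, -0.051]
force: [-0.2, 1.0, -0.4]
grip_width: 0.001
```

```bash
python3 look.py 15
```

```text
t 15.3 w [502.8  19.9  46.8] own [-39.8  59.2] F [-0.2  1.  -0.4]
```

View pics/s15.png

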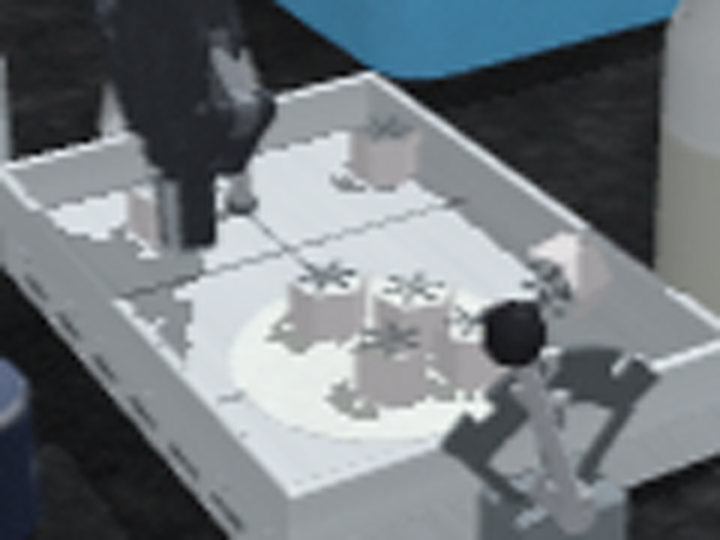

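Request:
step_arm(
  commands=[
    [[0,-0.15,0.9],0],
    [[0.4,-0.6,0.15],0],
    [[0.4,-0.6,0],0],
    [[0.4,-0.45,0],0],
    [[0,0,-0.5],0],
  ],
)

```text
time_s: 15.9
eef_pos: [553.5, -56.7, 70.5]
ee_rot: [0.707, 0.052, 0.703, -0.053]
force: [0.3, 0.4, -0.9]
grip_width: 0.001
```

```bash
python3 -c "
from h import *
where((18,-5,46),(-20,-5,46))"
```

```text
t 15.9 w [553.5 -56.7  70.5] own [21.5 -9.2] F [ 0.3  0.4 -0.9]
(18, -5, 46) delta/40 [-0.07  0.12 -0.61]
(-20, -5, 46) delta/40 [-0.94  0.14  0.  ]
```

Request:
step_arm(
  commands=[
    [[-0.05,0.12,0],0],
    [[0,0,-0.55],0],
    [[0,0,0],0],
    [[-0.25,0.03,0],0],
    [[-0.25,0.03,0],0],
  ],
)

```text
time_s: 16.4
eef_pos: [528.6, -46.0, 47.7]
ee_rot: [0.705, 0.051, 0.705, -0.051]
force: [0.4, -0.5, -0.3]
grip_width: 0.001
```

Request:
step_arm(
  commands=[
    [[-0.25,0.03,0],0],
    [[-0.25,0.03,0],0],
    [[0,0,0],0],
  ],
)

```text
time_s: 16.7
eef_pos: [508.1, -43.5, 47.7]
ee_rot: [0.705, 0.051, 0.705, -0.051]
force: [0.3, 0.2, 1.0]
grip_width: 0.003
```

```bash
python3 look.py 16
```

```text
t 16.7 w [508.1 -43.5  47.7] own [-25.4  -2.8] F [0.3 0.2 1. ]
```

View pics/s16.png

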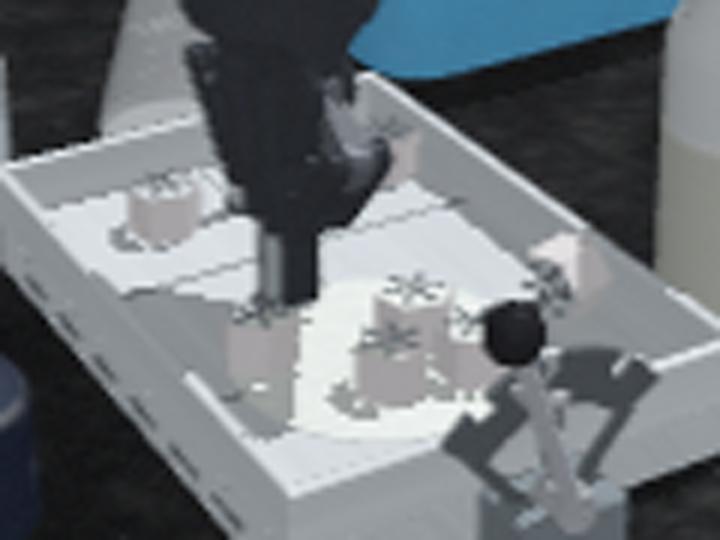

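Request:
step_arm(
  commands=[
    [[0.08,-0.24,0],0],
    [[-0.02,-0.25,0],0],
    [[-0.03,-0.25,0],0],
    [[0,0,0],0],
    [[0.24,0.04,0],0],
  ],
)

```text
time_s: 17.3
eef_pos: [519.2, -72.3, 46.6]
ee_rot: [0.705, 0.052, 0.706, -0.052]
force: [-0.6, 0.3, 0.1]
grip_width: -0.003
```

```bash
python3 look.py 17
```

```text
t 17.3 w [519.2 -72.3  46.6] own [-10.3 -29.6] F [-0.6  0.3  0.1]
```

View pics/s17.png

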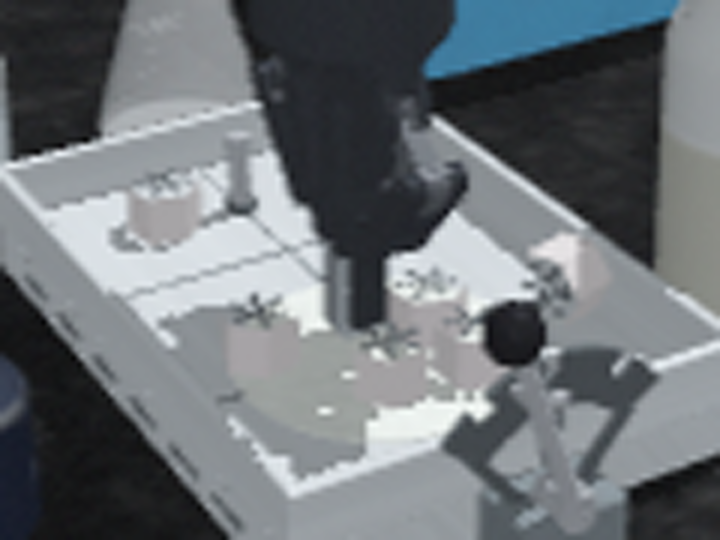

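Request:
step_arm(
  commands=[
    [[0.22,-0.13,0],0],
    [[0.24,-0.05,0],0],
    [[0.24,-0.03,0],0],
    [[0.06,0,0],0],
    [[0,0,0],0],
  ],
)

```text
time_s: 17.9
eef_pos: [550.2, -80.3, 46.5]
ee_rot: [0.705, 0.051, 0.705, -0.051]
force: [0.6, -0.6, 0.1]
grip_width: -0.003
```

```bash
python3 look.py 18
```

```text
t 17.9 w [550.2 -80.3  46.5] own [ 21.6 -33. ] F [ 0.6 -0.6  0.1]
```

View pics/s18.png

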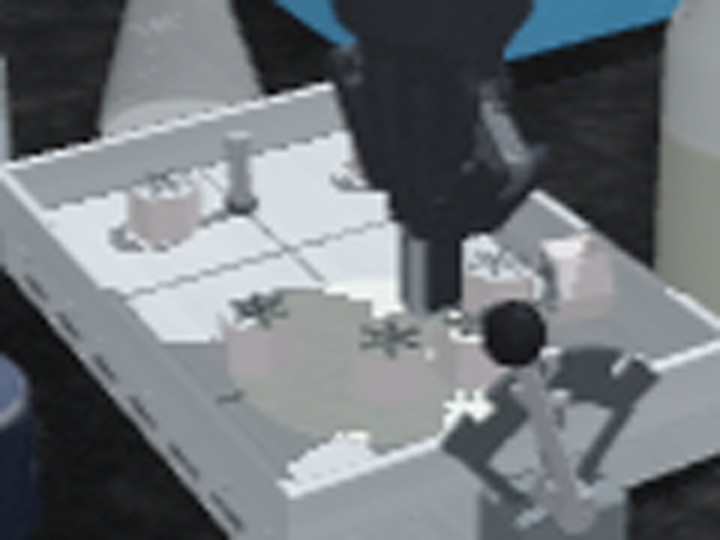

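Request:
step_arm(
  commands=[
    [[-0.2,0,1],0],
    [[-0.8,0.8,0.5],0],
    [[-0.8,0.8,0.5],0],
    [[-0.8,0.8,0.5],0],
    [[-0.8,0.8,0.2],0],
  ],
)

```text
time_s: 18.5
eef_pos: [412.8, 48.6, 156.1]
ee_rot: [0.706, 0.051, 0.704, -0.052]
force: [0.8, -0.2, 0.6]
grip_width: -0.001
```

```bash
python3 look.py 19
```

```text
t 18.5 w [412.8  48.6 156.1] own [-133.    74.7] F [ 0.8 -0.2  0.6]
```

View pics/t19.png

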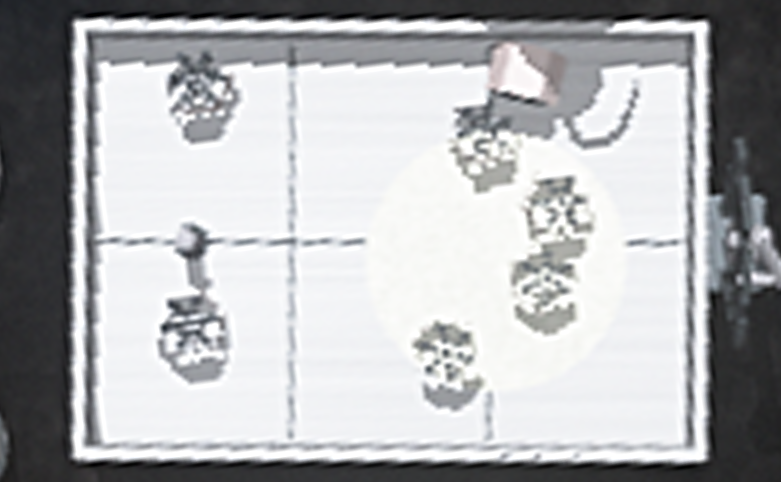

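View pics/s19.png

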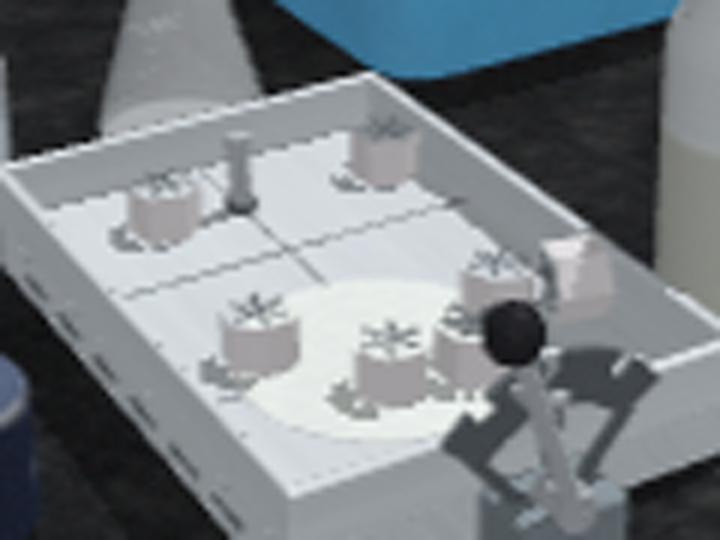

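Request:
step_arm(
  commands=[
    [[0.77,-0.87,0],0],
    [[0.77,-0.87,0],0],
    [[0.77,-0.87,-0.2],0],
    [[0.77,-0.87,-0.4],0],
    [[0.77,-0.87,-0.4],0],
  ],
)

```text
time_s: 19.1
eef_pos: [569.0, -128.4, 113.9]
ee_rot: [0.705, 0.051, 0.705, -0.052]
force: [0.6, 0.5, 1.1]
grip_width: -0.003
```

```bash
python3 -c "
from h import *
where((45,-76,47),(45,-35,47))"
```

```text
t 19.1 w [ 569.  -128.4  113.9] own [ 47.1 -77.9] F [0.6 0.5 1.1]
(45, -76, 47) delta/40 [-0.05  0.06 -1.67]
(45, -35, 47) delta/40 [0.15 1.01 0.  ]
```

Request:
step_arm(
  commands=[
    [[-0.05,0.04,-0.55],0],
    [[0,0,-0.55],0],
    [[0,0,-0.54],0],
    [[0,0,0],0],
    [[0.03,0.24,0],0],
  ],
)

```text
time_s: 19.6
eef_pos: [567.3, -115.9, 49.4]
ee_rot: [0.705, 0.052, 0.705, -0.052]
force: [0.2, 0.4, 1.0]
grip_width: 0.0
```

Request:
step_arm(
  commands=[
    [[0.03,0.25,0],0],
    [[0.04,0.25,0],0],
    [[0.04,0.25,0],0],
    [[0,0,0],0],
  ],
)

```text
time_s: 20.0
eef_pos: [571.9, -83.5, 49.5]
ee_rot: [0.705, 0.051, 0.705, -0.051]
force: [0.0, -0.4, -0.3]
grip_width: 0.001
```

```bash
python3 look.py 20
```

```text
t 20.0 w [571.9 -83.5  49.5] own [ 43.5 -33.1] F [ 0.  -0.4 -0.3]
```

View pics/s20.png

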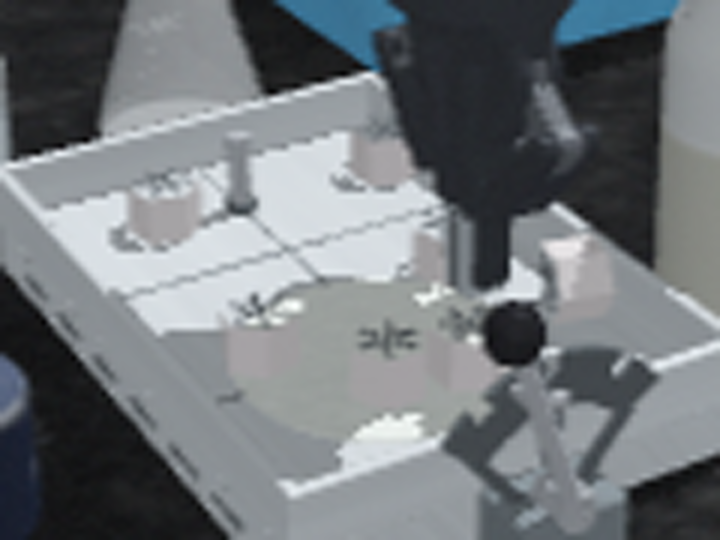

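Request:
step_arm(
  commands=[
    [[0,-0.1,0.9],-0.041],
    [[-0.55,0.03,0.1],-0.041],
    [[-0.55,0.03,0],-0.041],
    [[0,0,0],-0.041],
    [[0,0,0],-0.041],
  ],
)

```text
time_s: 20.6
eef_pos: [527.2, -87.2, 89.4]
ee_rot: [0.652, 0.274, 0.652, -0.274]
force: [0.0, -0.4, 0.1]
grip_width: 0.0
```

```bash
python3 -c "
from h import *
where((0,-40,47),(-18,-64,47))"
```

```text
t 20.6 w [527.2 -87.2  89.4] own [ -0.2 -43.2] F [ 0.  -0.4  0.1]
(0, -40, 47) delta/40 [ 0.02  0.08 -1.06]
(-18, -64, 47) delta/40 [-0.53 -0.53  0.  ]
```

Request:
step_arm(
  commands=[
    [[0.02,0.08,-0.5],0],
    [[0,0,-0.54],0],
    [[0,0,0],0],
    [[-0.17,-0.17,0],0],
    [[-0.17,-0.17,0],0],
  ],
)

```text
time_s: 21.1
eef_pos: [514.7, -97.9, 48.5]
ee_rot: [0.653, 0.272, 0.652, -0.272]
force: [-0.2, 0.1, -0.8]
grip_width: 0.0
```

Request:
step_arm(
  commands=[
    [[-0.17,-0.17,0],0],
    [[-0.08,-0.08,0],0],
    [[0.1,0.1,0.6],0.04],
    [[0,0,1],0.041],
    [[-0.5,0.6,0.8],0.041],
  ],
)

```text
time_s: 21.6
eef_pos: [489.9, -80.9, 145.7]
ee_rot: [0.694, 0.141, 0.692, -0.142]
force: [0.2, 0.3, 0.6]
grip_width: 0.0
```

Request:
step_arm(
  commands=[
    [[-0.7,0.9,0],0.041],
    [[-0.7,0.9,0],0.041],
    [[-0.7,0.9,0],0],
  ],
)

```text
time_s: 21.9
eef_pos: [403.4, 29.7, 143.9]
ee_rot: [0.706, 0.052, 0.705, -0.052]
force: [0.1, 0.5, 0.2]
grip_width: -0.002
```

```bash
python3 look.py 21
```

```text
t 21.9 w [403.4  29.7 143.9] own [-139.5   54.6] F [0.1 0.5 0.2]
```

View pics/s21.png

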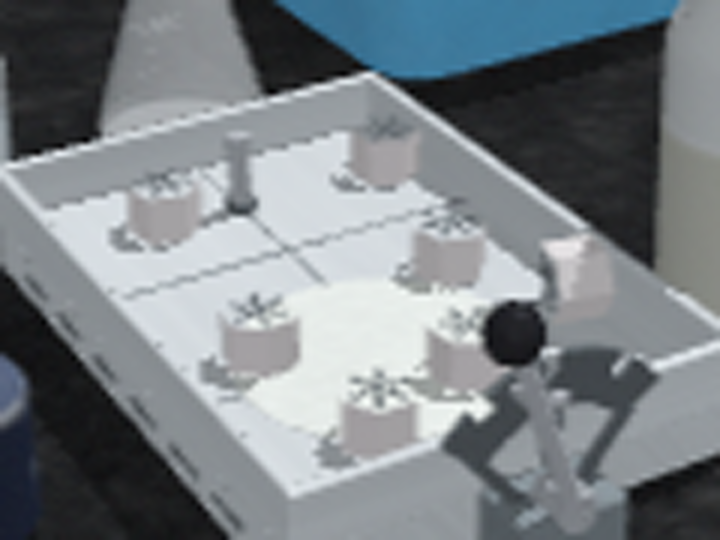

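View pics/t21.png

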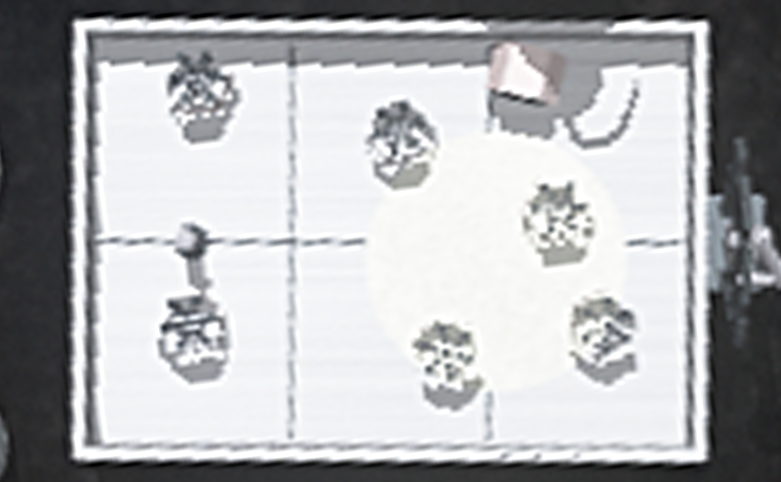

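Run:
```python
from h import *
d=capture("top");s=capture("scene")
o=d2w(T,[[70,-59,44]]);u=proj(d,o)[0];v=proj(s,o)[0];print(u,v)
def cr(im,c,r=18): x,y=int(c[0]),int(c[1]);return cv2.resize(im[y-r:y+r,x-r:x+r],(400,400),interpolation=cv2.INTER_LANCZOS4)
cv2.imwrite("pics/u2.png",np.hstack([cr(d["image"],u),cr(s["image"],v)]))
```

```text
[286.89328355 159.23752816] [294.35986692 217.71082725]
```

View pics/u2.png

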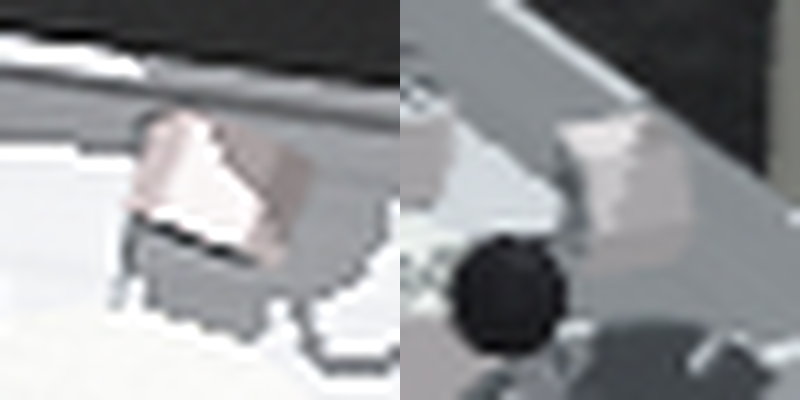

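The top view shows all seven separated: (203,92), (195,335), (447,355), (403,142), (604,333), (558,220) and one on its side at (527,72). Next is the lever, so I'll measure the knob.

```bash
cat > knob.py <<'E'
from h import *
from scipy.optimize import minimize_scalar
s=capture("scene");x0,y0,x1,y1=262,205,335,250
g=s["image"][y0:y1,x0:x1].max(2);m=(g<45).astype(np.uint8)
n,l,st,c=cv2.connectedComponentsWithStats(m)
K=lambda a:np.array([[85*np.sin(a-.6),-166,30+85*np.cos(a-.6)]])
for i in range(1,n):
    if st[i,4]>25:
        u=c[i]+[x0,y0];r=minimize_scalar(lambda a:((proj(s,d2w(T,K(a)))-u)**2).sum(),bounds=(-.2,1.4),method="bounded");print(st[i],u,r.x,r.fun**.5)
where((-62,-166,106))
E
python3 knob.py
```

```text
[34  0 13  9 65] [304.         207.72307692] 0.8082871306926448 10.69581187321638
[19 16 10 10 74] [285.18918919 225.77027027] 0.2549346962405572 0.5186840595410598
[62 26  6  9 42] [326.52380952 234.78571429] 1.3999941055764928 12.959265821813817
[49 38 18  7 61] [321.63934426 246.81967213] 1.3999941055764928 24.033046972098543
t 22.15 w [405.3  28.4 144. ] own [-137.5   53.6] F [0.8 0.2 0.4]
(-62, -166, 106) delta/40 [ 1.08 -5.71 -0.95]
```

Request:
step_arm(
  commands=[
    [[0.17,-0.95,0],0],
    [[0.17,-0.95,0],0],
    [[0.17,-0.95,0],0],
    [[0.17,-0.95,0],0],
    [[0.17,-0.95,0],0],
  ],
)

```text
time_s: 22.65
eef_pos: [439.0, -164.2, 143.5]
ee_rot: [0.705, 0.053, 0.705, -0.053]
force: [0.9, 0.4, 0.6]
grip_width: 0.001
```

```bash
python3 knob.py
```

```text
[34  0 13  9 64] [304.0625  207.71875] 0.8096562342460721 10.693678880641873
[19 16 10 10 70] [285.05714286 225.94285714] 0.25013088662055444 0.4520592737432313
[62 26  6  9 40] [326.55 234.6 ] 1.3999941055764928 12.797553127891291
[49 38 18  7 52] [321.26923077 246.78846154] 1.3999941055764928 24.004521941910696
t 22.7 w [ 440.1 -169.   143.6] own [ -74.6 -136.7] F [-1.9 -3.2 -0.5]
(-62, -166, 106) delta/40 [ 0.21 -0.77 -0.94]
```

Request:
step_arm(
  commands=[
    [[0.08,-0.4,0],0],
    [[0.08,-0.38,-0.3],0],
    [[0,0,-0.3],0],
    [[0,0,-0.3],0],
    [[0,0,0],0],
  ],
)

```text
time_s: 23.2
eef_pos: [444.3, -191.2, 105.8]
ee_rot: [0.704, 0.053, 0.706, -0.052]
force: [0.3, 0.4, 0.3]
grip_width: -0.003
```

```bash
python3 knob.py; python3 look.py 22
```

```text
[34  0 13  9 63] [304.01587302 207.63492063] 0.8088311362692356 10.781853233582634
[ 4  4 15 15 66] [273.33333333 215.90909091] 0.17888147281428907 15.4885703253534
[19 16 10 10 70] [285.05714286 225.94285714] 0.25013088662055444 0.4520592737432313
[62 26  6  9 40] [326.575 234.6  ] 1.3999941055764928 12.80718814888054
[49 38 17  7 47] [320.70212766 246.95744681] 1.3999941055764928 24.1885630708948
t 23.25 w [ 444.8 -191.5  106.8] own [ -66.7 -158.3] F [0.3 0.3 0.4]
(-62, -166, 106) delta/40 [ 0.09 -0.21 -0.02]
t 23.25 w [ 444.8 -191.5  106.8] own [ -66.7 -158.3] F [0.3 0.3 0.4]
```

View pics/s22.png

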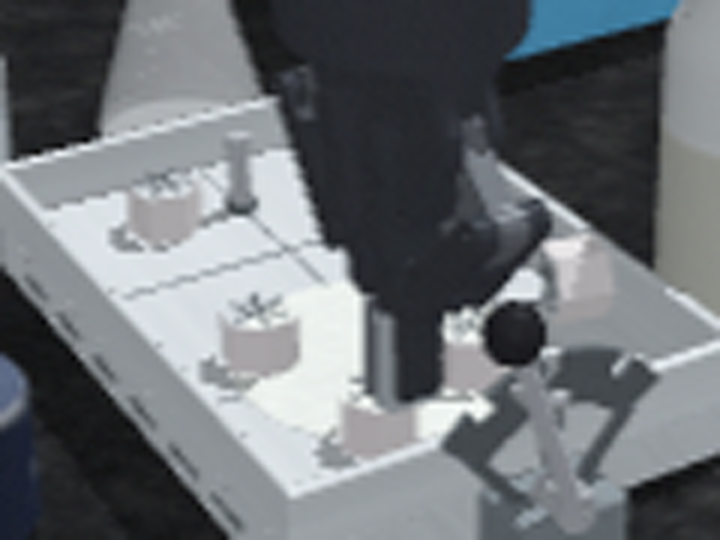

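Request:
step_arm(
  commands=[
    [[0.07,-0.22,0],0],
    [[0.2,-0.03,0],0],
    [[0.2,-0.03,0],0],
    [[0.2,-0.03,0],0],
    [[0.2,-0.03,0],0],
  ],
)

```text
time_s: 23.85
eef_pos: [480.7, -205.9, 107.5]
ee_rot: [0.705, 0.052, 0.705, -0.052]
force: [-1.8, 0.6, 1.2]
grip_width: 0.0
```

Request:
step_arm(
  commands=[
    [[0,0,0],0],
    [[0,0,0],0],
  ],
)

```text
time_s: 24.05
eef_pos: [480.2, -205.8, 107.3]
ee_rot: [0.705, 0.052, 0.705, -0.052]
force: [-0.7, -0.7, -0.2]
grip_width: -0.001
```

```bash
python3 knob.py; python3 look.py 23
```

```text
[15  0  9 10 37] [281.37837838 209.27027027] 0.36878050278813934 16.535945662205112
[ 25   0  22  21 181] [295.98895028 214.23756906] 0.6000602497846051 6.002512710980469
[62 26  6  9 40] [326.575 234.6  ] 1.3999941055764928 12.80718814888054
[49 38 18  7 54] [321.38888889 246.7962963 ] 1.3999941055764928 24.010863830440123
t 24.1 w [ 480.  -205.8  107.4] own [ -29.8 -167.4] F [-0.2  0.8 -0.4]
(-62, -166, 106) delta/40 [-0.79  0.15 -0.03]
t 24.1 w [ 480.  -205.8  107.4] own [ -29.8 -167.4] F [-0.2  0.8 -0.4]
```

View pics/s23.png

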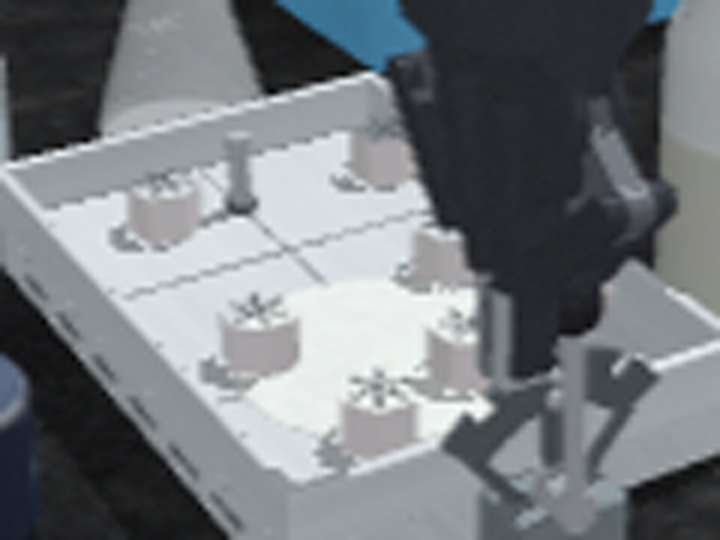

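Request:
step_arm(
  commands=[
    [[-0.4,0.06,0],0],
    [[-0.6,0.1,0],0],
    [[0,0,0],0],
  ],
)

```text
time_s: 24.5
eef_pos: [438.1, -198.9, 107.4]
ee_rot: [0.705, 0.053, 0.706, -0.052]
force: [0.2, -0.6, 0.6]
grip_width: -0.001
```

```bash
python3 knob.py; python3 look.py 24; python3 -c "
import cv2;a=cv2.imread('pics/s24.png');cv2.imwrite('pics/s24z.png',cv2.resize(a[280:540,420:720],None,fx=2,fy=2))"
```

```text
[34  0 13  9 63] [304.12698413 207.76190476] 0.8109642827997584 10.644200991233316
[ 4  7 20 21 82] [273.15853659 220.08536585] 0.1275791590151847 12.350590676925883
[28 11 10 10 69] [294.62318841 220.79710145] 0.5135751814795549 0.32428789954421666
[62 26  6  9 40] [326.55 234.6 ] 1.3999941055764928 12.797553127891291
[49 38 18  7 49] [321.08163265 246.91836735] 1.3999941055764928 24.137934404512624
t 24.55 w [ 439.4 -199.5  107.7] own [ -70.9 -167. ] F [ 0.5  0.1 -0.6]
(-62, -166, 106) delta/40 [ 0.22 -0.01 -0.04]
t 24.55 w [ 439.4 -199.5  107.7] own [ -70.9 -167. ] F [ 0.5  0.1 -0.6]
```

View pics/s24z.png

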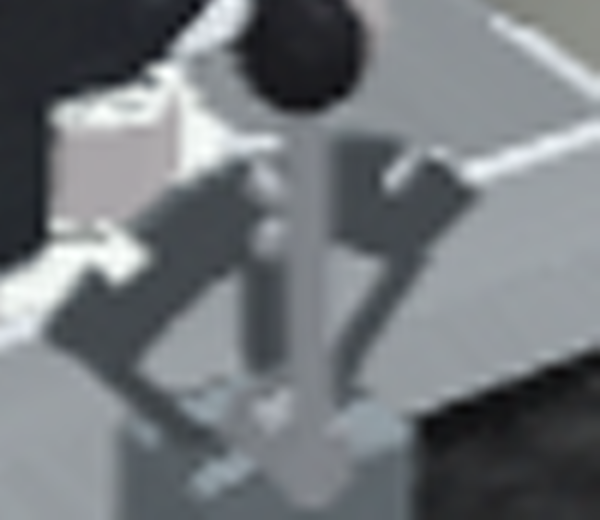

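Request:
step_arm(
  commands=[
    [[0.45,-0.065,0],0],
    [[0.3,-0.045,0],0],
    [[0.25,-0.035,0],0],
    [[0.2,-0.03,0],0],
    [[0,0,0],0],
  ],
)

```text
time_s: 25.15
eef_pos: [488.7, -206.6, 107.3]
ee_rot: [0.705, 0.052, 0.705, -0.052]
force: [0.6, 0.0, 0.2]
grip_width: -0.003
```

```bash
python3 -c "
from h import *
where()"
```

```text
t 25.15 w [ 488.7 -206.6  107.3] own [ -21.1 -166.9] F [0.6 0.  0.2]
```

Request:
step_arm(
  commands=[
    [[-0.3,0.04,0],0],
    [[-0.7,0.1,0],0],
    [[0,0,0],0],
  ],
)

```text
time_s: 25.45
eef_pos: [445.7, -200.1, 107.2]
ee_rot: [0.704, 0.053, 0.706, -0.052]
force: [0.5, 0.3, 0.3]
grip_width: -0.001
```

```bash
python3 knob.py|sed -n 3p; python3 look.py 25; python3 -c "
import cv2;a=cv2.imread('pics/s25.png');cv2.imwrite('pics/s25z.png',cv2.resize(a[280:540,420:720],None,fx=2,fy=2))"
```

```text
[32 10 10 10 65] [297.95384615 219.8       ] 0.6037881514805594 0.10515338315905215
t 25.5 w [ 447.1 -200.7  107.6] own [ -63.1 -167.1] F [-0.1 -1.   0.1]
```

View pics/s25z.png

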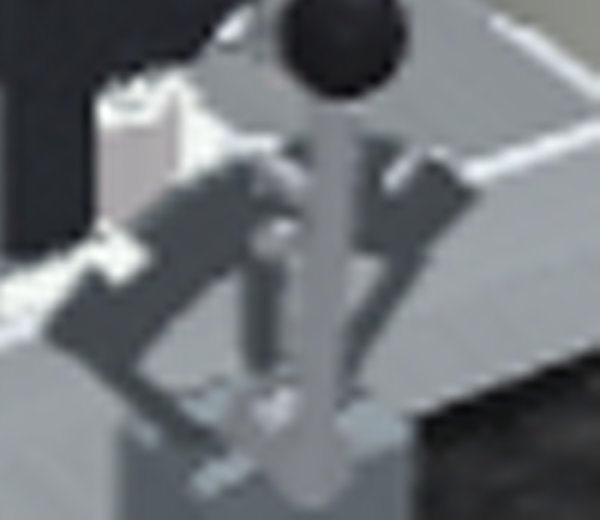

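Request:
step_arm(
  commands=[
    [[-0.3,0,0.6],0],
    [[-0.2,0.7,0.8],0],
    [[-0.2,0.95,0.2],0],
    [[-0.1,0.95,0],0],
    [[-0.1,0.95,0],0],
  ],
)

```text
time_s: 26.1
eef_pos: [412.3, -57.7, 172.0]
ee_rot: [0.706, 0.052, 0.705, -0.053]
force: [0.7, 0.6, -0.5]
grip_width: -0.002
```

Request:
step_arm(
  commands=[
    [[0,0.95,0],0],
    [[0,0.95,0],0],
    [[0,0.5,0],0],
    [[0,0,0],0],
  ],
)

```text
time_s: 26.5
eef_pos: [412.3, 39.0, 171.7]
ee_rot: [0.705, 0.051, 0.705, -0.051]
force: [-0.5, -0.5, -0.8]
grip_width: 0.0
```

```bash
python3 knob.py; python3 look.py 26
python3 - <<'E'
from h import *
s=capture("scene");a=ray(s,[[292.5,236.2]],0)[0];o=np.array(s["origin"])
A=w2d(T,a)[0];O=w2d(T,o)[0];t=(-152-O[1])/(A[1]-O[1]);print("pip",O+t*(A-O))
d=capture("top");cv2.imwrite("pics/top_end.png",d["image"])
a=cv2.imread("pics/top0.png");df=cv2.absdiff(a,d["image"]).max(2)
for n,(x,y) in dict(flask=(155,158),drop=(155,218),wash=(298,115),dark=(258,270)).items(): print(n,df[y-18:y+18,x-18:x+18].mean().round(2))
E
```

```text
[34  0 13  9 65] [304.         207.72307692] 0.8082871306926448 10.69581187321638
[32  9 10 11 70] [298.08571429 219.54285714] 0.6092046941665005 0.30986885892930743
[62 26  6  9 42] [326.52380952 234.78571429] 1.3999941055764928 12.959265821813817
[49 38 18  7 61] [321.57377049 246.90163934] 1.3999941055764928 24.1150737226271
t 26.55 w [412.4  37.7 171.6] own [-131.8   63.8] F [-0.5 -0.6 -0.3]
(-62, -166, 106) delta/40 [ 0.9  -5.94 -1.64]
t 26.55 w [412.4  37.7 171.6] own [-131.8   63.8] F [-0.5 -0.6 -0.3]
pip [  -1.1521159  -152.           69.58900497]
flask 1.64
drop 10.92
wash 10.53
dark 33.74
```

View pics/t26.png

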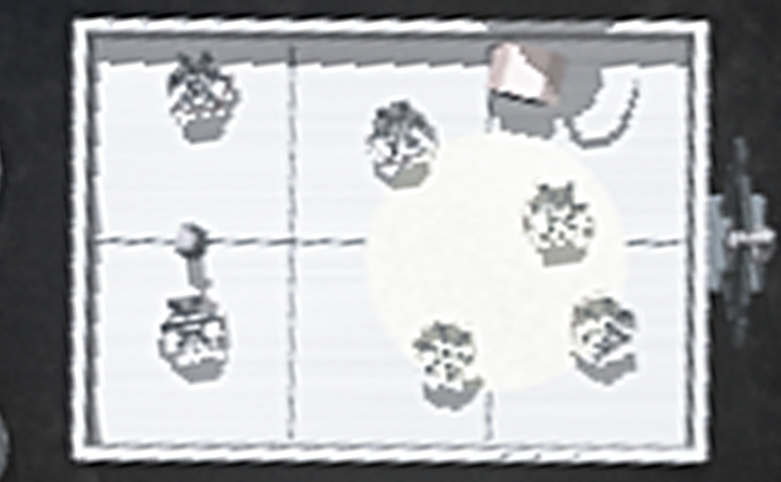

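View pics/top_end.png

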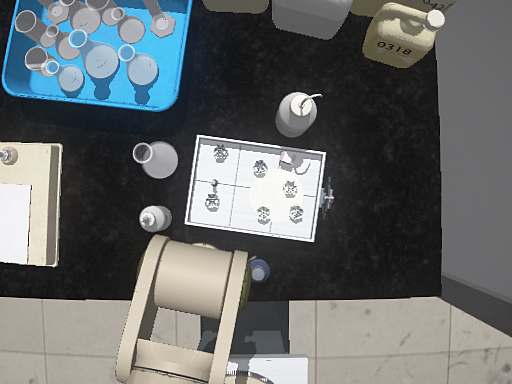

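Run:
```python
import cv2,numpy as np
from h import *
a=cv2.imread("pics/top0.png");b=cv2.imread("pics/top_end.png")
s0=cv2.imread("pics/scene0.png");s1=capture("scene")["image"]
def tr(a,b,x,y,r=16,m=6):
    t=a[y-r:y+r,x-r:x+r];w=b[y-r-m:y+r+m,x-r-m:x+r+m];q=cv2.matchTemplate(w,t,cv2.TM_CCOEFF_NORMED);_,v,_,l=cv2.minMaxLoc(q);print(x,y,"shift",l[0]-m,l[1]-m,round(v,3))
tr(a,b,155,158);tr(a,b,155,212,14);tr(a,b,298,115,20);tr(a,b,258,270,12)
tr(s0,s1,191,190);tr(s0,s1,193,245);tr(s0,s1,322,190,16);tr(s0,s1,229,175,14)
cv2.imwrite("pics/w.png",np.hstack([cv2.resize(z[90:140,270:330],None,fx=6,fy=6) for z in(a,b)]))
```

```text
155 158 shift 0 0 1.0
155 212 shift -1 0 0.985
298 115 shift 0 -1 0.953
258 270 shift 0 0 0.899
191 190 shift 0 0 0.998
193 245 shift 0 0 0.998
322 190 shift 0 0 0.998
229 175 shift 0 0 1.0
```

View pics/w.png

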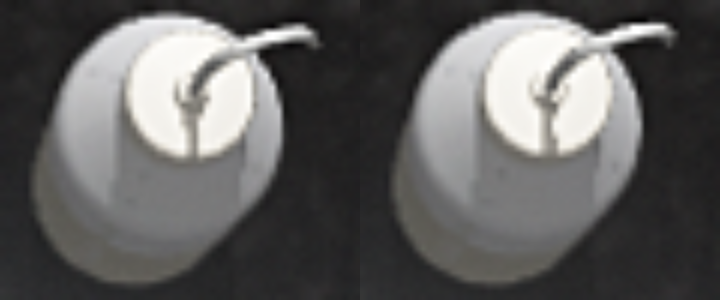

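Run:
```python
import cv2,numpy as np
from h import *
a=cv2.imread("pics/top0.png",0);b=cv2.imread("pics/top_end.png",0)
s0=cv2.imread("pics/scene0.png",0);s1=cv2.cvtColor(capture("scene")["image"],cv2.COLOR_BGR2GRAY)
def e(n,a,b,x,y,r):
    W=np.eye(2,3,dtype=np.float32)
    A=a[y-r:y+r,x-r:x+r];B=b[y-r:y+r,x-r:x+r]
    try:
        c,W=cv2.findTransformECC(A,B,W,cv2.MOTION_TRANSLATION);print(n,W[:,2].round(2),round(c,3))
    except Exception as ex: print(n,"fail")
e("flask",a,b,155,158,18);e("drop",a,b,155,212,16);e("wash",a,b,298,115,22);e("washbase",a,b,288,125,14);e("dark",a,b,262,270,10);e("tray corner",a,b,322,155,12)
e("s drop",s0,s1,191,190,18);e("s dark",s0,s1,193,245,18);e("s wash",s0,s1,324,195,18);e("s wash cap",s0,s1,326,160,14);e("s flask",s0,s1,229,175,16)
cv2.imwrite("pics/dr.png",np.hstack([cv2.resize(z[195:240,130:180],None,fx=7,fy=7) for z in(cv2.imread("pics/top0.png"),cv2.imread("pics/top_end.png"))]))
cv2.imwrite("pics/sw.png",np.hstack([cv2.resize(z[120:240,290:345],None,fx=4,fy=4) for z in(s0,s1)]))
```

```text
flask [-0.02 -0.  ] 1.0
drop [-0.59 -0.07] 0.997
wash [-0.4  -0.43] 0.985
washbase [-0.24 -0.13] 0.986
dark [-0.02 -0.06] 0.999
tray corner [-0.01  0.01] 1.0
s drop [-0.06 -0.02] 0.997
s dark [0.   0.03] 1.0
s wash [-0.21  0.29] 0.989
s wash cap [-0.28  0.19] 0.967
s flask [-0.01  0.  ] 1.0
```

View pics/dr.png

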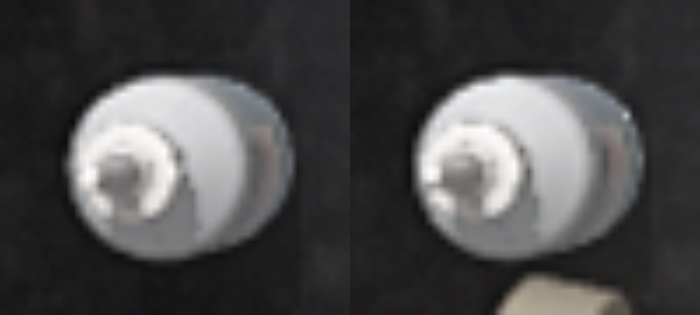

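View pics/sw.png

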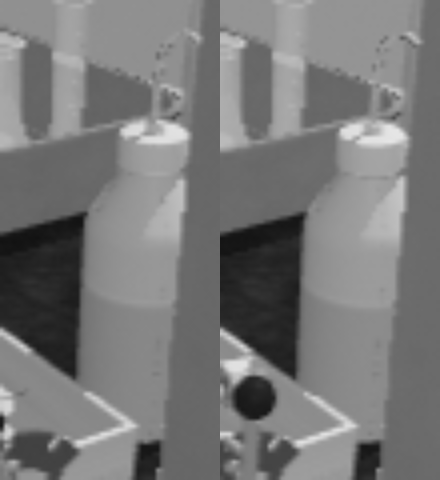

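```bash
python3 -c "
from rig import ticket;print(ticket.finish_job())"
```

```text
the job is handed in; nothing more can be done
None
```

The seven blocks are spread in one layer on the tray floor and the damper lever stands in the middle notch. The job was handed in at about 27 s of the 72 s. I used closed-finger pushes only. I pushed the two upper blocks off the heap, then moved the others apart one at a time, and threw the lever last.

**Last checks**
- **Blocks:** there is at least one centre in each of the six fields, with two in the far-right one. The closest pair of centres is about 53 mm apart, so the smallest gap is about 20 mm. None is on or leaning on another.
- **Lever:** it measured 0.604 and 0.609 rad against 0.6. The pip sits at about own x = -1 mm, under the lever.
- **Robot:** it is raised clear of everything.

**Less than ideal**
- **Block on its side:** one block in the far-right field lies flat on a side face near the far wall, not dots up. It slid instead of tipping when I tried to right it.
- **Tool touched the tray floor:** at about 10 s the fingertips pressed on the tray floor with about 38 N vertical (about 48 N total wrist force) until I raised them. This was the fingertips, not the gripper's body.
- **Bystanders:** the flask and dark bottle have not moved. The wash bottle and dropper bottle images differ by about half a pixel (roughly 1 mm) from the start. Both still stand upright. I saw no contact force that would explain it, but I can't rule out a very slight shift.

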